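Change the fume-filter cartridges of the laser cutter

ROBOT

A 6-joint arm with a two-finger parallel gripper is mounted at the origin on the work surface. World frame = base frame: x ahead of the robot, y to its left, z up, the work surface at z = 0. Lengths are in m, angles in degrees, forces in N, time in s.
With the tool pointing down it reaches from about 0.4 to 0.825 m from the base axis. Payload 7 kg.
Tool frame: the origin (TCP) lies between the finger pads; the fingertips stand 19 mm ahead of it and the grasp point (between the pads) is the TCP; x points along the fingers, y is the direction in which the jaws open and shut, and the axes are right-handed (so a half turn about x gives the same grasp; the last joint's range is limited). The gripper opens to 88 mm and grips with 3 to 60 N. Pads are 19 mm wide; open, the fingers measure 130 mm over their backs; the gripper's body (78 mm by 193 mm) begins 47 mm behind the grasp point.
Start: joints at [-47.607, 20.546, 0.682, 0, -70.136, -16.507], TCP at [0.295, -0.607, 0.209] pointing down, gripper open.
Joint ranges: [-176.03, 176.03], [-82.01, 121.73], [-58.28, 71.71], [-173.87, 95.51], [-174.79, -0.11], [-173.66, 173.66]. Speed limits (degrees/s): [136.94, 136.94, 172.46, 180, 180, 180].

INTERFACE

Orientations are given as [roll, pitch, yaw] about the fixed x, y, z axes, in that order (R = Rz(yaw) Ry(pitch) Rx(roll)).
In Python, from plant import * gives the robot as it stands.
- The arm moves only by the tool step_arm, never from a script. Its argument "steps" is a list of rows, each a list of 2 entries, a list of its own where there are three numbers: the shift along the tool's x, y, z in units of 0.02 m (1.0 is 0.02 m), then the turn about the tool's x in units of 6 degrees (1.0 is 6 degrees). A call has 1 to 20 rows; each row shifts and turns the commanded pose from where the row before left it, along the tool's axes as they then stand; what a row does not reach is not made up. A row lasts 1/12 s, in which the tool goes at most 41.7 mm and 7.16 degrees, less where a joint would pass 70% of its speed; a pose out of reach is approached as far as the arm can. A call with a number of a shift or a turn outside -1 to 1 is refused whole. A call with a gripper value outside its range is refused whole. "fingers" is the closure, from 0 (fully open) to 1 (shut), set as the call begins (left out, the last holds). The fingers move at their own pace and stop on an object; "grip_force" is the grip in N (left out, the last holds). Time passes only in rows, so rows that do not move let the fingers close. It gives the time, the measured TCP pose, the force and the opening at its end, in the units of the state.
- get_state(): the state, without advancing time (a new reading comes with each control period).
- capture(name): name is "scene" or "top"; returns the picture (400x640x3 uint8, blue, green, red); there is no depth.
- camera_model(name): a dict with "intrinsics" (3x3 intrinsics, pixels), "rvec" (rotation vector, rad) and "tvec" (3), from world to camera coordinates, as OpenCV has them. Camera axes: x right, y down, z forward; pixel columns grow to the right and rows downward; lengths in m; the calibration is good to about 2 mm. A picture is of the moment at which its call begins. camera_model takes no time and is no camera call.
- close_job(): hands the job in, once; it reports no verdict.
The state is a dict: "time_s": time; "joints": joint angles; "qd": joint speeds; "joint_torque": joint torques, N m; "tcp_pos": TCP position; "eef_rot": TCP orientation; "contact_force": force on the tool from outside, world axes, zero at the start; "moment": the same for the moment, N m; "gripper_width": finger opening in m.
Only numpy, scipy, OpenCV 4.12 (cv2) and the standard library are available. Lean on these libraries where they do the work, as an engineer would, in place of code of your own. Each camera call takes 0.05 s, during which the arm holds its last target.

TASK

Change the fume extractor's filters: put the old cartridges, which sit loosely on the spigots at the start, into the cardboard box, and push every new cartridge from the mat fully home on a spigot of its own size, wide on wide and slim on slim, until its seal collar is down on its stop. When all the new ones are home and the old ones in the box, switch the fan on by swinging its lever all the way over to the far side; leave the green pin box and the screwdriver alone.

Things in the scene. Friction and masses are not known exactly. Their poses are not given: they have to be found in the camera images.
- new_wide0: Rigid white ribbed sleeve, closed by a grey top plate with a round knob, open below. Outside dia 52 mm (+2 with ribs), bore 34.4 mm, 46 mm deep; plate's upper face 52 mm above the lower rim; knob dia 22, 22 mm tall, ends at 74 mm. 70 to 200 g. Origin: centre of lower rim, z up its axis. A new wide cartridge; starts upright on the black mat; may be absent.
- new_wide1: Rigid white ribbed sleeve, closed by a grey top plate with a round knob, open below. Outside dia 52 mm (+2 with ribs), bore 34.4 mm, 46 mm deep; plate's upper face 52 mm above the lower rim; knob dia 22, 22 mm tall, ends at 74 mm. 70 to 200 g. Origin: centre of lower rim, z up its axis. A new wide cartridge; starts upright on the black mat; may be absent.
- new_slim0: Rigid white ribbed sleeve, closed by a grey top plate with a round knob, open below. Outside dia 44 mm (+2 with ribs), bore 22.4 mm, 46 mm deep; plate's upper face 52 mm above the lower rim; knob dia 22, 22 mm tall, ends at 74 mm. 70 to 200 g. Origin: centre of lower rim, z up its axis. A new slim cartridge; starts upright on the black mat; may be absent.
- new_slim1: Rigid white ribbed sleeve, closed by a grey top plate with a round knob, open below. Outside dia 44 mm (+2 with ribs), bore 22.4 mm, 46 mm deep; plate's upper face 52 mm above the lower rim; knob dia 22, 22 mm tall, ends at 74 mm. 70 to 200 g. Origin: centre of lower rim, z up its axis. A new slim cartridge; starts upright on the black mat; may be absent.
- old_wide0: Rigid white ribbed sleeve, closed by a grey top plate with a round knob, open below. Outside dia 52 mm (+2 with ribs), bore 34.4 mm, 46 mm deep; plate's upper face 52 mm above the lower rim; knob dia 22, 22 mm tall, ends at 74 mm. 70 to 200 g. Origin: centre of lower rim, z up its axis. An old wide cartridge; starts loosely on a wide spigot, on its raised collar; may be absent.
- old_wide1: Rigid white ribbed sleeve, closed by a grey top plate with a round knob, open below. Outside dia 52 mm (+2 with ribs), bore 34.4 mm, 46 mm deep; plate's upper face 52 mm above the lower rim; knob dia 22, 22 mm tall, ends at 74 mm. 70 to 200 g. Origin: centre of lower rim, z up its axis. An old wide cartridge; starts loosely on a wide spigot, on its raised collar; may be absent.
- old_slim0: Rigid white ribbed sleeve, closed by a grey top plate with a round knob, open below. Outside dia 44 mm (+2 with ribs), bore 22.4 mm, 46 mm deep; plate's upper face 52 mm above the lower rim; knob dia 22, 22 mm tall, ends at 74 mm. 70 to 200 g. Origin: centre of lower rim, z up its axis. An old slim cartridge; starts loosely on a slim spigot, on its raised collar; may be absent.
- port_wide0: wide port, fixed on the carrier: flange dia 68 mm, 8 mm thick, with an upright steel spigot dia 32 mm on its axis, straight to 42 mm, then tapering (6 mm in radius) to its tip 51 mm above the origin. For wide cartridges only. Origin: centre of the flange's underside (on the carrier's top), z up the spigot.
- collar_wide0 (a joint): Travel (m) of the black seal collar round the spigot of port_wide0: 0 raised (upper face 24 mm above the port's origin; the start), 0.008 down on its stop (16 mm). Disc dia 52, 8 mm thick. Friction holds it where it is: it takes about 8 N of push, more than a cartridge's weight. A cartridge's rim sits on it.
- port_wide1: wide port, fixed on the carrier: flange dia 68 mm, 8 mm thick, with an upright steel spigot dia 32 mm on its axis, straight to 42 mm, then tapering (6 mm in radius) to its tip 51 mm above the origin. For wide cartridges only. Origin: centre of the flange's underside (on the carrier's top), z up the spigot.
- collar_wide1 (a joint): Travel (m) of the black seal collar round the spigot of port_wide1: 0 raised (upper face 24 mm above the port's origin; the start), 0.008 down on its stop (16 mm). Disc dia 52, 8 mm thick. Friction holds it where it is: it takes about 8 N of push, more than a cartridge's weight. A cartridge's rim sits on it.
- port_slim0: slim port, fixed on the carrier: flange dia 68 mm, 8 mm thick, with an upright steel spigot dia 20 mm on its axis, straight to 42 mm, then tapering (6 mm in radius) to its tip 51 mm above the origin. For slim cartridges only. Origin: centre of the flange's underside (on the carrier's top), z up the spigot.
- collar_slim0 (a joint): Travel (m) of the black seal collar round the spigot of port_slim0: 0 raised (upper face 24 mm above the port's origin; the start), 0.008 down on its stop (16 mm). Disc dia 44, 8 mm thick. Friction holds it where it is: it takes about 8 N of push, more than a cartridge's weight. A cartridge's rim sits on it.
- port_slim1: slim port, fixed on the carrier: flange dia 68 mm, 8 mm thick, with an upright steel spigot dia 20 mm on its axis, straight to 42 mm, then tapering (6 mm in radius) to its tip 51 mm above the origin. For slim cartridges only. Origin: centre of the flange's underside (on the carrier's top), z up the spigot.
- collar_slim1 (a joint): Travel (m) of the black seal collar round the spigot of port_slim1: 0 raised (upper face 24 mm above the port's origin; the start), 0.008 down on its stop (16 mm). Disc dia 44, 8 mm thick. Friction holds it where it is: it takes about 8 N of push, more than a cartridge's weight. A cartridge's rim sits on it.
- carrier: The filter carrier of the fume extractor: a white plate 210 x 210 x 16 mm, fixed to the bench, with the four ports at (+-50, +-50) mm on it. Origin: centre of its underside, z up.
- mat: A black cutting mat, 240 x 240 x 3 mm, fixed to the bench, on which the new cartridges stand. Origin: centre of its underside, z up.
- bin: A low open cardboard box for used filters, 190 (its x) x 150 (its y) x 45 mm high, walls and floor 4 mm, fixed to the bench. Origin: centre of its underside, z up.
- fan_base: The extractor's fan switch, fixed to the bench: a white block 70 (its x) x 50 x 25 mm high with a toggle lever on top, pivoting about its y axis 22 mm above the origin. Origin: centre of its underside; the lever swings towards +x to switch on.
- fan (a joint): The fan lever's angle, rad: 0 off (leaning about 29 deg towards -x of fan_base), 1.0 fully on (29 deg towards +x). It stays where it is left and moves lightly (about 1 N at the ball).
- fan_tip (a point): Centre of the black ball, 26 mm in diameter, at the end of the fan lever, 70 mm from its pivot.
- pin_box: A bystander: a small green box, 60 x 90 x 30 mm. Origin: centre of its underside.
- driver: A bystander: a screwdriver lying on the bench. Origin: under its middle.
Mind the look-alikes: they are no part of the job. What is shaped like the new_slim1 but blue or yellow is not meant.

How it is judged:
By the outcome, as a careful person would: the job done as asked, in the order asked, and still so for the second after the job is handed in, with the robot touching nothing.
Of new_wide0, new_wide1, new_slim0, new_slim1 only 3 to 4 are there at a start; the rules pass over those that are not, and their reading is None.
Of old_wide0, old_wide1, old_slim0 only 2 to 3 are there at a start; the rules pass over those that are not, and their reading is None.
At some moment in a run one of new_wide0, new_wide1, new_slim0, new_slim1 may be knocked a few centimetres aside while the robot is not near it.
Once in a run the grip may slacken for a moment while it holds something.
It also fails if it takes over 210 s, if anything falls off the work surface, if the arm or the gripper's body presses on something with over 40 N, if the wrist force passes 120 N, or if a joint passes its speed limit or range.

## Working session

There is one attempt and no reset: what is moved stays moved. The work goes in short steps, Python scripts to look and compute and a tool call to move; the robot and the scene stay as the last step left them, time stands still between calls to the robot, and variables do not carry over. Pictures are saved under pics/ and viewed, and the job is handed in when it is done.

Besides the shell and the picture viewer there is one more tool, called after "Emit:" by a JSON object that holds its "fn" and its "kwargs", one argument or row to a line. step_arm: Moves the arm, as the interface text tells. Its arguments: {"type":"object","properties":{"steps":{"type":"array","items":{"type":"array"}},"fingers":{"type":"number"},"grip_force":{"type":"number"}},"required":["steps"]}

```bash
ls; mkdir -p pics
cat > h.py <<'E'
from plant import *
import cv2, numpy as np
def cam(n):
    m=camera_model(n);return np.array(m["intrinsics"],float),np.array(m["rvec"],float),np.array(m["tvec"],float)
def ray(n,u,v):
    K,r,t=cam(n);R=cv2.Rodrigues(r)[0];d=R.T@np.linalg.inv(K)@np.array([u,v,1.]);return (-R.T@t.ravel()),d
def onz(n,u,v,z):
    c,d=ray(n,u,v);return c+d*(z-c[2])/d[2]
def proj(n,p):
    K,r,t=cam(n);return cv2.projectPoints(np.array(p,float).reshape(-1,3),r,t,K,None)[0].reshape(-1,2)
E
python3 - <<'E'
from h import *
s=get_state();print(s)
for n in("scene","top"):
    im=capture(n);cv2.imwrite(f"pics/{n}0.png",im);
    print(n,camera_model(n),ray(n,320,200)[0])
E
```

```text
pics
{'time_s': 0.0, 'joints': array([-4.76066229e+01,  2.05933684e+01,  6.32588498e-01, -2.01798426e-02,
       -7.01360384e+01, -1.65068602e+01]), 'qd': array([-0.0016071 ,  0.04212038, -0.00046025, -0.04533899,  0.07617462,
       -0.06484597]), 'joint_torque': array([ 3.30801277e-04, -5.82726073e+01,  2.93056262e+01,  6.99755609e+00,
        6.77667311e-03, -1.99087417e-04]), 'tcp_pos': array([ 0.29443629, -0.60680763,  0.20829171]), 'eef_rot': array([ 95.42260352,  89.90134019, 121.30224755]), 'contact_force': array([-0.21780778,  0.10103575,  0.00960283]), 'moment': array([0.00991211, 0.02357792, 0.03443995]), 'gripper_width': 0.08762123881268764}
scene {'intrinsics': array([[448.4770947 ,   0.        , 328.08418349],
       [  0.        , 448.4770947 , 201.62113673],
       [  0.        ,   0.        ,   1.        ]]), 'rvec': array([ 1.56208418,  1.92394138, -0.88252047]), 'tvec': array([ 0.13704708, -0.33163051,  1.49114811])} [1.33370645 0.16093851 0.74000628]
top {'intrinsics': array([[407.7216252 ,   0.        , 323.02985377],
       [  0.        , 407.7216252 , 199.9696754 ],
       [  0.        ,   0.        ,   1.        ]]), 'rvec': array([ 2.14289728, -2.10353364,  0.20812058]), 'tvec': array([0.00857525, 0.58906676, 1.04870388])} [0.37916718 0.02260772 1.1413037 ]
```

View pics/top0.png

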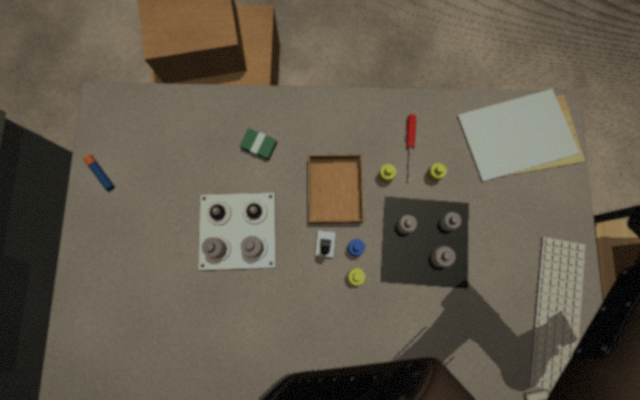

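View pics/scene0.png

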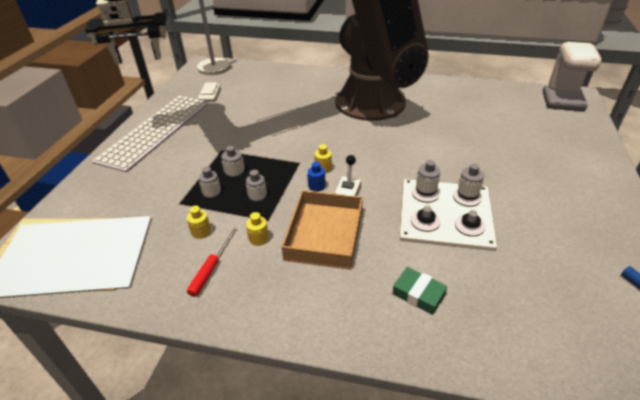

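Run:
```python
import cv2
im=cv2.imread("pics/top0.png")
a=cv2.resize(im[180:280,190:290],None,fx=6,fy=6,interpolation=2)
cv2.imwrite("pics/c1.png",a)
cv2.imwrite("pics/c2.png",cv2.resize(im[190:295,310:480],None,fx=4.7,fy=4.7,interpolation=2))
im=cv2.imread("pics/scene0.png")
cv2.imwrite("pics/c3.png",cv2.resize(im[130:260,180:340],None,fx=4.5,fy=4.5,interpolation=2))
cv2.imwrite("pics/c4.png",cv2.resize(im[145:255,390:510],None,fx=5,fy=5,interpolation=2))
```

```text
(no output)
```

View pics/c1.png

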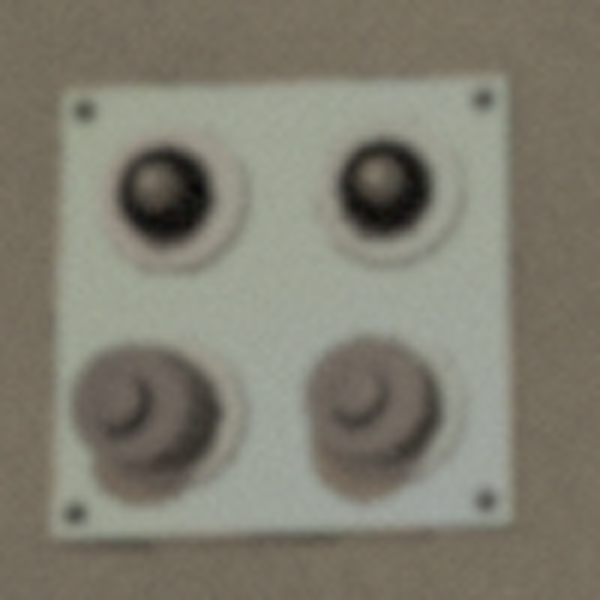

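View pics/c2.png

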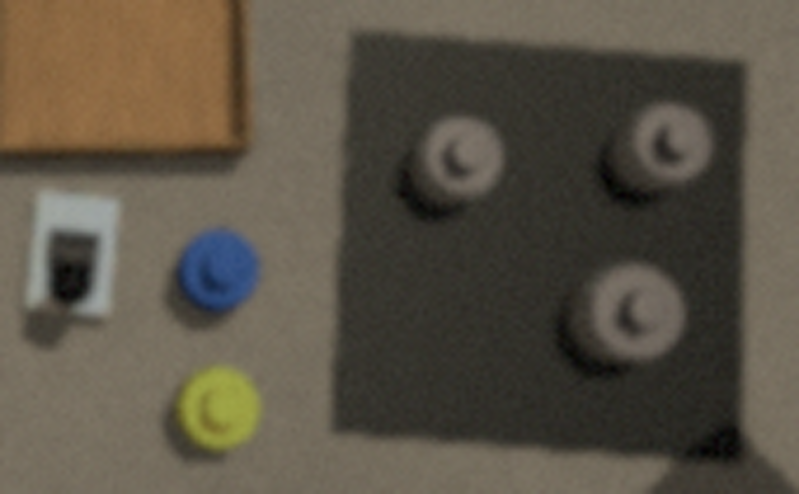

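View pics/c3.png

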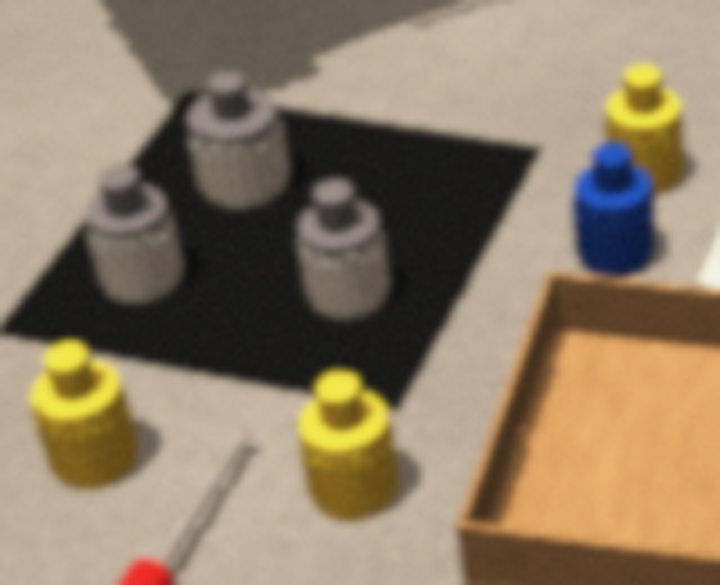

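View pics/c4.png

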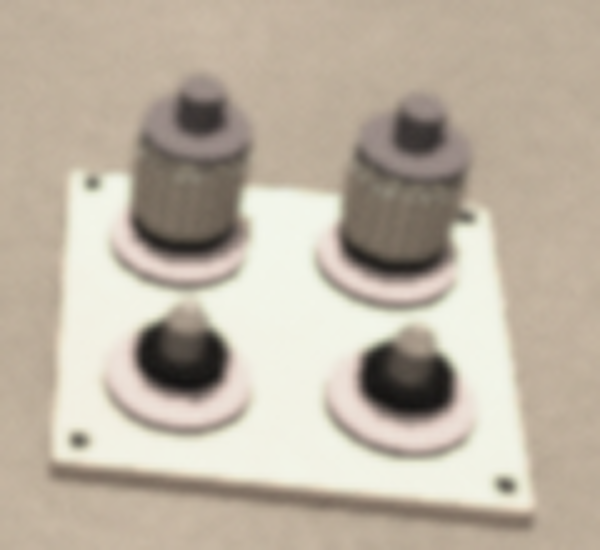

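```bash
cat > crops.py <<'E'
import cv2,numpy as np
def mk(im,cs,fn,w=16,f=15):
    t=[]
    for u,v in cs:
        c=im[v-w:v+w,u-w:u+w].astype(float); c=np.clip((c-c.min())/(np.percentile(c,99)-c.min())*255,0,255).astype(np.uint8)
        c=cv2.resize(c,None,fx=f*12/w if 0 else f,fy=f,interpolation=cv2.INTER_CUBIC)
        for k in range(0,2*w,4):
            cv2.line(c,(k*f+f//2,0),(k*f+f//2,6 if k%8 else 14),(0,0,255),1);cv2.line(c,(0,k*f+f//2),(6 if k%8 else 14,k*f+f//2),(0,0,255),1)
        t.append(c)
    cv2.imwrite(fn,np.hstack(t))
if __name__=="__main__":
    T=cv2.imread("pics/top0.png");S=cv2.imread("pics/scene0.png")
    mk(T,[(407,224),(451,221),(444,257)],"pics/k1.png",12,20)
    mk(T,[(212,247),(252,246)],"pics/k2.png",12,20)
    mk(S,[(255,178),(208,176),(231,154)],"pics/k3.png",12,20)
    mk(S,[(430,167),(473,172)],"pics/k4.png",12,20)
E
python3 crops.py
```

```text
(no output)
```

View pics/k1.png

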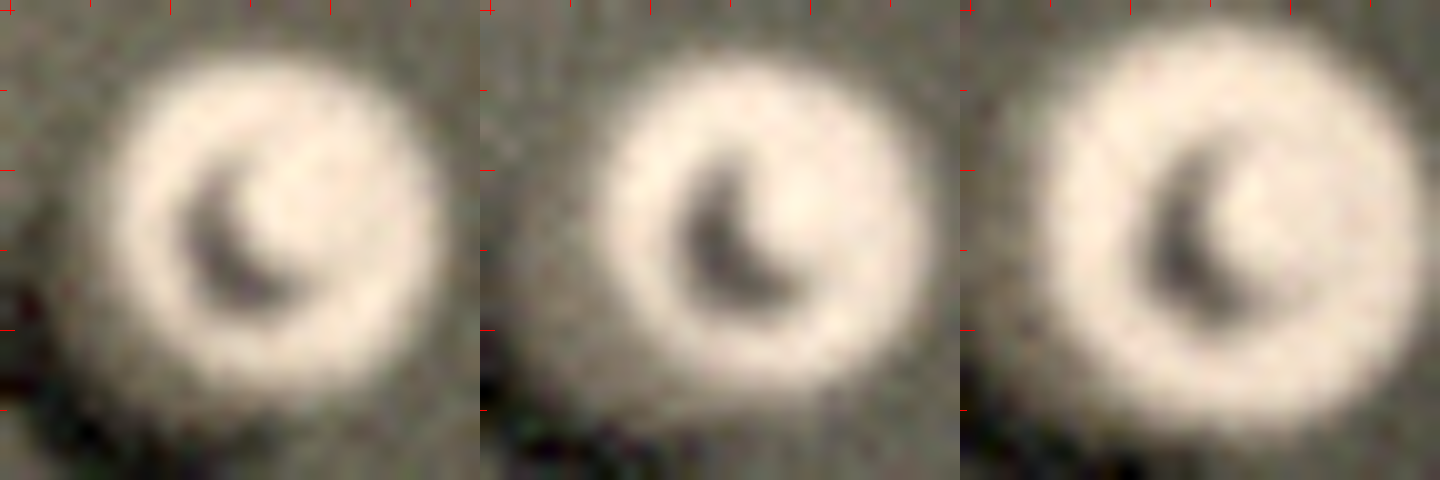

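View pics/k2.png

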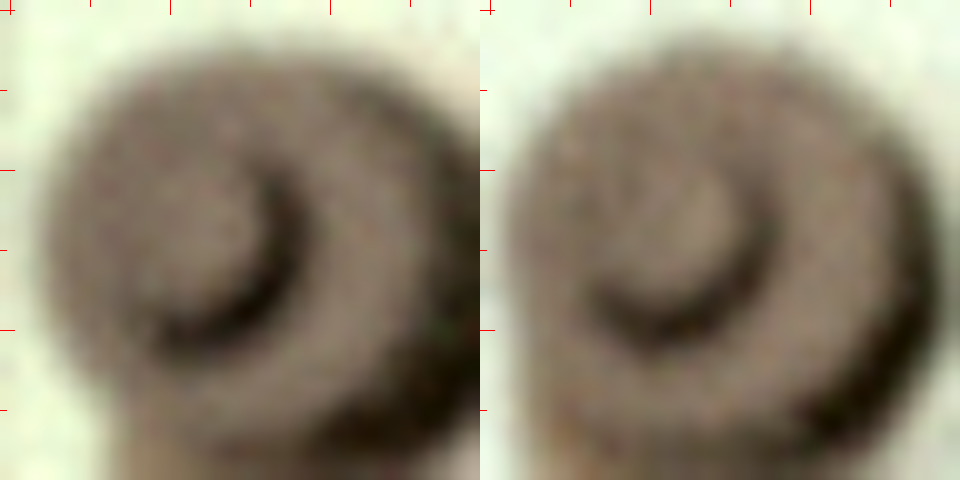

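View pics/k3.png

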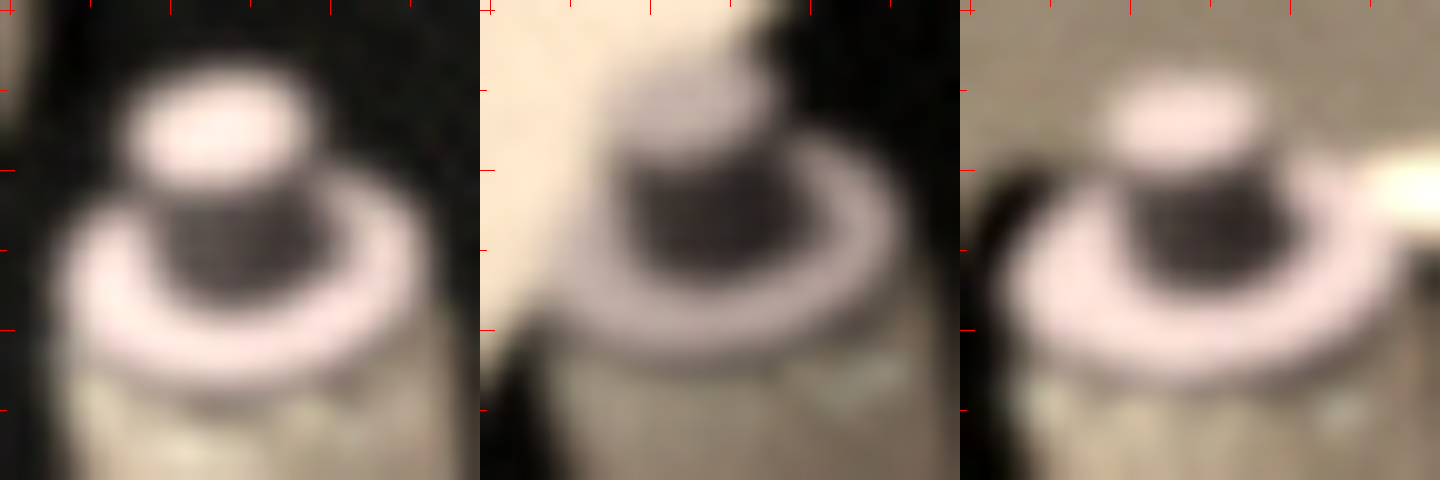

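View pics/k4.png

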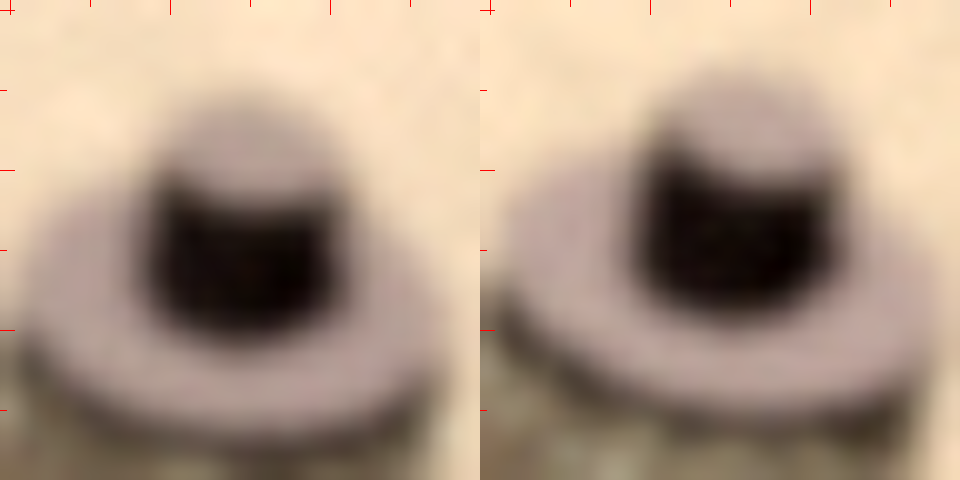

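Run:
```python
from h import *
np.set_printoptions(precision=4,suppress=True)
for nm,t,zt,s,zs in [("slimA",(408.3,222.6),.055,(253.35,171.9),.077),("slimB",(452.85,219.55),.055,(206,168.75),.077),("wideC",(445,255.85),.055,(229.75,147.5),.077),
 ("oldL",(211.4,247),.092,(474.1,165.9),.114),("oldR",(250.6,245.75),.092,(430.25,162),.114)]:
    print(nm,onz("top",*t,zt),onz("scene",*s,zs))
T=cv2.imread("pics/top0.png");S=cv2.imread("pics/scene0.png")
for n,im in(("top",T),("scene",S)):
    if n=="top":
        roi=(190,185,95,95);m=cv2.inRange(im.min(axis=2),110,255)
    else:
        roi=(390,165,120,90);m=cv2.inRange(im.min(axis=2),185,255)
    mm=np.zeros_like(m);x,y,w,h=roi;mm[y:y+h,x:x+w]=m[y:y+h,x:x+w]
    c=max(cv2.findContours(mm,0,cv2.CHAIN_APPROX_NONE)[0],key=cv2.contourArea)
    hl=cv2.convexHull(c);r=cv2.approxPolyDP(hl,6,True).reshape(-1,2)
    print(n,r.tolist(),len(c))
    P=np.array([onz(n,u,v,.016)[:2] for u,v in r]);print(P, P.mean(0), np.linalg.norm(np.roll(P,-1,0)-P,axis=1))
    # holes
# screw holes
hole_t=[(84,110),(484,100),(75,515),(486,501)]
P=np.array([onz("top",190+u/6-.5,180+v/6-.5,.016)[:2] for u,v in hole_t]);print(P,P.mean(0))
hole_s=[(92,182),(466,216),(78,440),(506,485)]
P=np.array([onz("scene",390+u/5-.5,145+v/5-.5,.016)[:2] for u,v in hole_s]);print(P,P.mean(0))
# flanges/spigots tip: collars top
for n,u,v in (("top",190+165/6-.5,180+193/6-.5),("top",190+385/6-.5,180+190/6-.5)): print(onz(n,u,v,.040))
```

```text
slimA [ 0.5315 -0.2108  0.055 ] [ 0.5305 -0.2094  0.077 ]
slimB [ 0.542  -0.3312  0.055 ] [ 0.5409 -0.3282  0.077 ]
wideC [ 0.4445 -0.3062  0.055 ] [ 0.4434 -0.3048  0.077 ]
oldL [0.4539 0.3031 0.092 ] [0.4555 0.3041 0.114 ]
oldR [0.4589 0.203  0.092 ] [0.4596 0.205  0.114 ]
top [[273, 192], [275, 266], [199, 269], [200, 196]] 296
[[0.6168 0.1608]
 [0.4109 0.1469]
 [0.3992 0.3529]
 [0.6013 0.3653]] [0.5071 0.2565] [0.2063 0.2063 0.2026 0.2051]
scene [[404, 179], [487, 187], [496, 245], [401, 236]] 343
[[0.4099 0.1492]
 [0.402  0.3559]
 [0.6025 0.3658]
 [0.616  0.1607]] [0.5076 0.2579] [0.2068 0.2007 0.2055 0.2064]
[[0.5963 0.3551]
 [0.6046 0.1683]
 [0.4091 0.3455]
 [0.4188 0.1595]] [0.5072 0.2571]
[[0.4158 0.1597]
 [0.4069 0.3453]
 [0.6032 0.1687]
 [0.594  0.3551]] [0.505  0.2572]
[0.5539 0.3084 0.04  ]
[0.5572 0.2085 0.04  ]
```

```bash
cat >> h.py <<'E'
from scipy.spatial.transform import Rotation as Ro
def tool():
    s=get_state();return s,Ro.from_euler('xyz',s['eef_rot'],degrees=True).as_matrix()
def goto(*p):
    s,R=tool();d=np.array(p)-s['tcp_pos'];print('tcp',s['tcp_pos'].round(4),'units x,y,z:',(R.T@d/.02).round(2),'t',round(s['time_s'],2),'F',np.round(s['contact_force'],1),'w',round(s['gripper_width'],4))
E
python3 - <<'E'
from h import *
np.set_printoptions(precision=4,suppress=True)
print(tool()[1])
im=cv2.imread("pics/top0.png");hsv=cv2.cvtColor(im,cv2.COLOR_BGR2HSV)
print(hsv[190,335],hsv[190,309],hsv[245,325])
m=cv2.inRange(hsv,(5,90,60),(25,255,255));m[:140]=0;m[:,:295]=0;m[:,372:]=0;m[240:]=0
c=max(cv2.findContours(m,0,1)[0],key=cv2.contourArea);print(cv2.boundingRect(c),cv2.minAreaRect(c))
b=cv2.boxPoints(cv2.minAreaRect(c));print(np.array([onz("top",u,v,.045)[:2] for u,v in b]))
cv2.imwrite("pics/b.png",cv2.resize(im[148:290,295:385],None,fx=5,fy=4,interpolation=2))
im=cv2.imread("pics/scene0.png");cv2.imwrite("pics/b2.png",cv2.resize(im[140:275,275:380],None,fx=4.4,fy=4.4,interpolation=2))
print(proj("top",[[0.4546,.3043,.067],[.5541,.309,.067],[.5582,.2091,.067]]),proj("scene",[[.5541,.309,.067],[.5582,.2091,.067]]))
E
```

```text
[[-0.0007 -0.4365  0.8997]
 [ 0.0012  0.8997  0.4365]
 [-1.      0.0014 -0.0001]]
[ 15 132 139] [ 18 118 115] [19 55 51]
(308, 154, 56, 70) ((335.5, 188.5), (69.0, 55.0), 90.0)
[[ 0.7212  0.0639]
 [ 0.7243 -0.0901]
 [ 0.5295 -0.09  ]
 [ 0.5267  0.059 ]]
[[213.4599 247.4353]
 [214.2679 209.9468]
 [251.8236 209.1331]] [[473.2582 209.6309]
 [427.2433 204.9448]]
```

View pics/b.png

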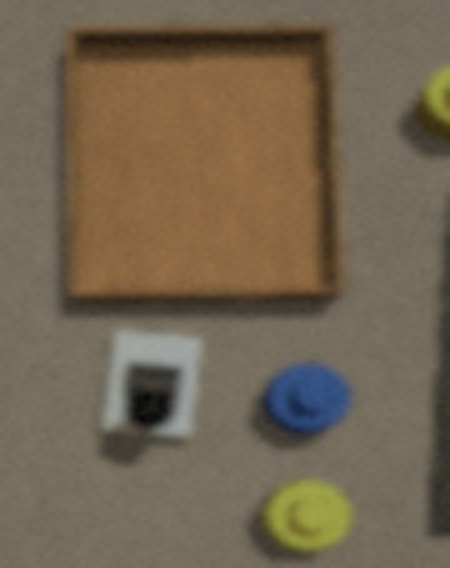

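View pics/b2.png

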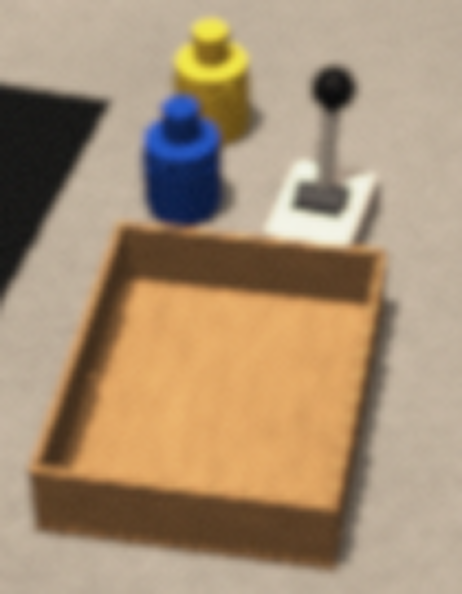

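Emit:
{"fn": "step_arm", "kwargs": {
  "steps": [
    [[-0.1,0.94,0.97],0],
    [[-0.1,0.94,0.97],0],
    [[-0.1,0.94,0.97],0],
    [[-0.1,0.94,0.97],0],
    [[-0.1,0.94,0.97],0],
    [[-0.1,0.94,0.97],0],
    [[-0.1,0.94,0.97],0],
    [[-0.1,0.94,0.97],0],
    [[-0.1,0.94,0.97],0],
    [[-0.1,0.94,0.97],0],
    [[-0.1,0.94,0.97],0],
    [[-0.1,0.94,0.97],0],
    [[-0.1,0.94,0.97],0],
    [[-0.1,0.94,0.97],0],
    [[-0.1,0.94,0.97],0],
    [[-0.1,0.94,0.97],0],
    [[-0.1,0.94,0.97],0],
    [[-0.1,0.94,0.97],0],
    [[-0.1,0.94,0.97],0],
    [[-0.1,0.94,0.97],0]
  ],
  "fingers": 0.5,
  "grip_force": 40
}}

```text
time_s: 1.77
tcp_pos: [0.4796, -0.0982, 0.2492]
eef_rot: [119.2, 90.0, 145.1]
contact_force: [1.1, 0.1, 0.1]
gripper_width: 0.0437
```

```bash
python3 -c "
from h import *
goto(.4546,.3043,.18);print(tool()[1].round(4))"
```

```text
tcp [ 0.4796 -0.0982  0.2492] units x,y,z: [ 3.47 18.65  7.67] t 1.77 F [1.1 0.1 0.1] w 0.0437
[[-2.000e-04 -4.366e-01  8.996e-01]
 [ 2.000e-04  8.996e-01  4.366e-01]
 [-1.000e+00  2.000e-04 -1.000e-04]]
```

Emit:
{"fn": "step_arm", "kwargs": {
  "steps": [
    [[0.17,0.98,0.4],0],
    [[0.17,0.98,0.4],0],
    [[0.17,0.98,0.4],0],
    [[0.17,0.98,0.4],0],
    [[0.17,0.98,0.4],0],
    [[0.17,0.98,0.4],0],
    [[0.17,0.98,0.4],0],
    [[0.17,0.98,0.4],0],
    [[0.17,0.98,0.4],0],
    [[0.17,0.98,0.4],0],
    [[0.17,0.98,0.4],0],
    [[0.17,0.98,0.4],0],
    [[0.17,0.98,0.4],0],
    [[0.17,0.98,0.4],0],
    [[0.17,0.98,0.4],0],
    [[0.17,0.98,0.4],0],
    [[0.17,0.98,0.4],0],
    [[0.17,0.98,0.4],0],
    [[0.17,0.98,0.4],0],
    [[0,0,0],0]
  ]
}}

```text
time_s: 3.43
tcp_pos: [0.4533, 0.3044, 0.1834]
eef_rot: [-163.9, 89.9, -138.0]
contact_force: [0.3, 0.2, -0.2]
gripper_width: 0.0439
```

```bash
python3 -c "
from h import *
goto(.4546,.3043,.113)
for n in('top','scene'): cv2.imwrite('pics/%s1.png'%n,capture(n))
im=cv2.imread('pics/scene1.png');cv2.imwrite('pics/d1.png',cv2.resize(im[110:255,390:510],None,fx=4,fy=4,interpolation=2))"
```

```text
tcp [0.4533 0.3044 0.1834] units x,y,z: [ 3.52 -0.03  0.06] t 3.43 F [ 0.3  0.2 -0.2] w 0.0439
```

View pics/d1.png

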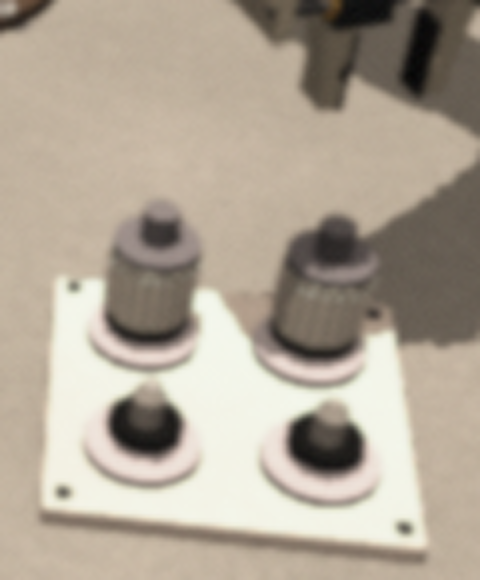

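Emit:
{"fn": "step_arm", "kwargs": {
  "steps": [
    [[0.7,0,0.06],0],
    [[0.7,0,0],0],
    [[0.7,0,0],0],
    [[0.7,0,0],0],
    [[0.7,0,0],0],
    [[0,0,0],0],
    [[0,0,0],0]
  ]
}}

```text
time_s: 4.12
tcp_pos: [0.4547, 0.3012, 0.1145]
eef_rot: [-147.5, 89.9, -121.7]
contact_force: [0.8, 0.2, 0.7]
gripper_width: 0.0439
```

Emit:
{"fn": "step_arm", "kwargs": {
  "steps": [
    [[0,0,0],0],
    [[0,0,0],0],
    [[0,0,0],0],
    [[0,0,0],0],
    [[0,0,0],0],
    [[0,0,0],0]
  ],
  "fingers": 1
}}

```text
time_s: 4.62
tcp_pos: [0.4549, 0.3025, 0.1149]
eef_rot: [27.1, 90.0, 52.9]
contact_force: [-0.2, -0.4, 0.3]
gripper_width: 0.0096
```

```bash
python3 -c "
from h import *
goto(.4546,.3043,.113)
for n in('top','scene'): cv2.imwrite('pics/%s2.png'%n,capture(n))
im=cv2.imread('pics/scene2.png');a=cv2.resize(im[110:255,390:510],None,fx=4,fy=4,interpolation=2)
cv2.imwrite('pics/d2.png',a);print(tool()[1].round(3))
cv2.imwrite('pics/d3.png',cv2.imread('pics/top2.png'))
"
```

```text
tcp [0.4549 0.3025 0.1149] units x,y,z: [0.1  0.09 0.03] t 4.62 F [-0.2 -0.4  0.3] w 0.0096
[[ 0.    -0.437  0.9  ]
 [ 0.     0.9    0.437]
 [-1.     0.     0.   ]]
```

View pics/d2.png

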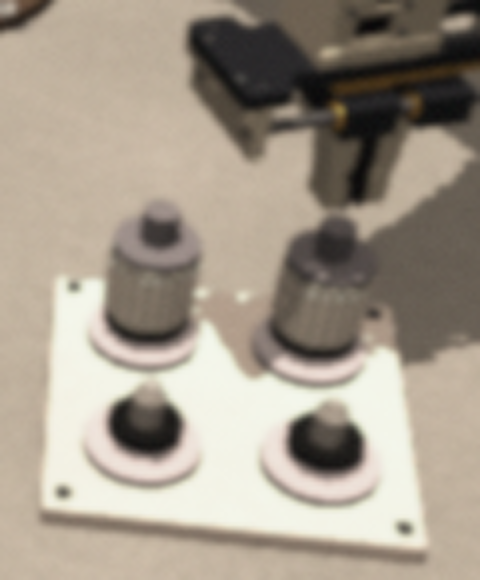

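View pics/d3.png

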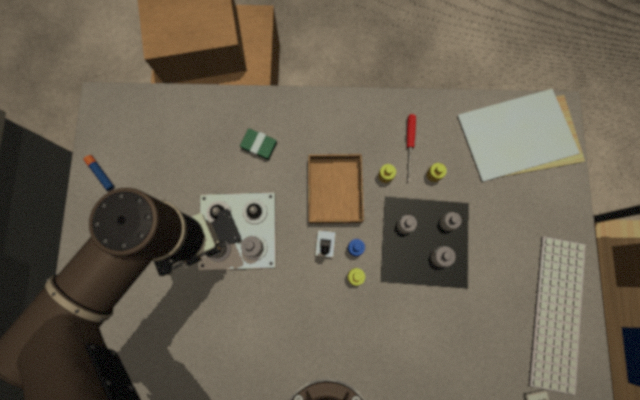

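```bash
python3 -c "
from h import *
print(proj('scene',[[.4547,.3035,.114],[.4549,.3025,.115],[.4549,.3025,.096],[.4533,.3044,.164]]))
print(proj('top',[[.4547,.3035,.114],[.4549,.3025,.115],[.4549,.3025,.16]]))
im=cv2.imread('pics/top2.png');cv2.imwrite('pics/d4.png',cv2.resize(im[180:290,140:290],None,fx=5,fy=5,interpolation=2))
im=cv2.imread('pics/scene2.png');cv2.imwrite('pics/d5.png',cv2.resize(im[60:220,400:540],None,fx=4,fy=3.6,interpolation=2))
"
```

```text
[[473.80074927 165.65388234]
 [473.44105293 165.30598119]
 [471.81651448 171.86122971]
 [478.67715262 147.32924406]]
[[208.95419135 245.98898707]
 [209.25220042 245.88481053]
 [204.22611441 244.40022101]]
```

View pics/d4.png

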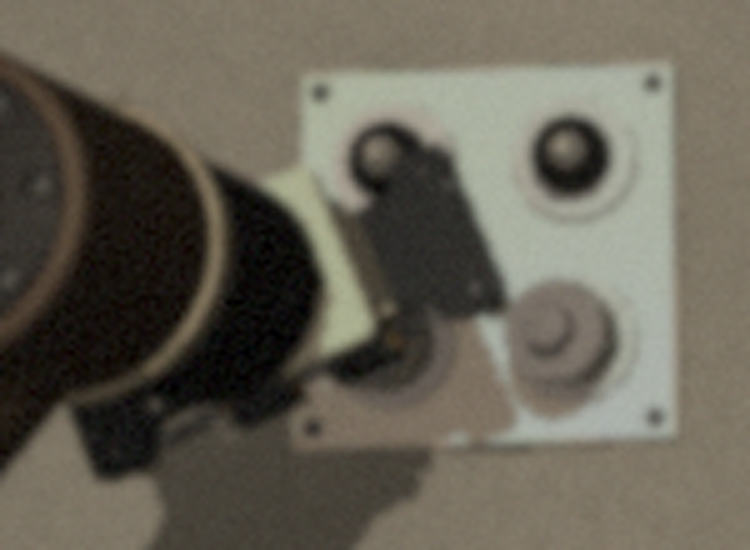

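View pics/d5.png

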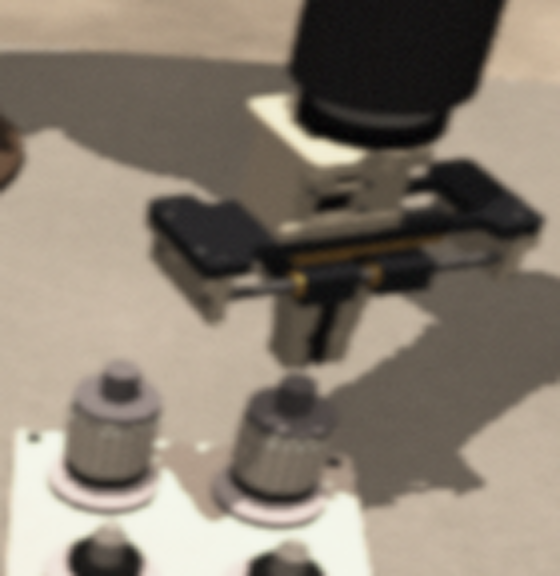

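```bash
cat >> h.py <<'E'
def tri(t,s):
    K,r,tv=cam("top");P1=K@np.c_[cv2.Rodrigues(r)[0],tv.ravel()]
    K,r,tv=cam("scene");P2=K@np.c_[cv2.Rodrigues(r)[0],tv.ravel()]
    X=cv2.triangulatePoints(P1,P2,np.array(t,float).reshape(2,1),np.array(s,float).reshape(2,1)).ravel();X=X[:3]/X[3]
    return X.round(4),(proj("top",X)[0]-t).round(1),(proj("scene",X)[0]-s).round(1)
E
python3 -c "
from h import *
# bracket corner nearest (right-low in top (505,305)); scene near corner
print(tri((226.5,225.9),(451.4,124.8)))
t=lambda a,b:(140+a/5-.5,180+b/5-.5)
s=lambda a,b:(400+a/4-.5,60+b/3.6-.5)
print(tri(t(440,150),s(265,265)), tri(t(500,300),s(150,205)),tri(t(440,320),s(235,205)),tri(t(500,305),s(200,270)))
"
```

```text
(array([0.491 , 0.2338, 0.2369]), array([0.1, 0. ]), array([ 0.1, -0. ]))
(array([0.528 , 0.2491, 0.2409]), array([-7.1, -0.4]), array([-6.3,  0.3])) (array([0.4613, 0.2033, 0.2361]), array([ 0.1, -0. ]), array([ 0.1, -0. ])) (array([0.4523, 0.24  , 0.2344]), array([-4.5, -0.2]), array([-3.8,  0.2])) (array([0.463 , 0.2255, 0.1937]), array([-5.8, -0.2]), array([-5. ,  0.2]))
```

Emit:
{"fn": "step_arm", "kwargs": {
  "steps": [
    [[0,0.09,0.03],0],
    [[0.1,0,0],0],
    [[0.1,0,0],0],
    [[0,0,0],0],
    [[0,0,0],0]
  ]
}}

```text
time_s: 5.13
tcp_pos: [0.4545, 0.3041, 0.1104]
eef_rot: [-154.1, 90.0, -128.2]
contact_force: [0.3, -0.2, 0.1]
gripper_width: 0.0003
```

Emit:
{"fn": "step_arm", "kwargs": {
  "steps": [
    [[0.15,0,0],0],
    [[0.1,0,0],0],
    [[0,0,0],0]
  ]
}}

```text
time_s: 5.38
tcp_pos: [0.4543, 0.3039, 0.1051]
eef_rot: [-162.4, 90.0, -136.5]
contact_force: [0.0, 0.5, 0.4]
gripper_width: 0.0003
```

Emit:
{"fn": "step_arm", "kwargs": {
  "steps": [
    [[0.15,0,0],0],
    [[0.1,0,0],0],
    [[0,0,0],0]
  ]
}}

```text
time_s: 5.63
tcp_pos: [0.4543, 0.304, 0.1001]
eef_rot: [-161.7, 90.0, -135.8]
contact_force: [-0.0, -0.1, 0.0]
gripper_width: -0.0
```

Look again before going lower.

```bash
python3 -c "
from h import *
goto(.4546,.3043,.1)
im=capture('scene');cv2.imwrite('pics/d6.png',np.hstack([cv2.resize(im[100:220,430:530],None,fx=5,fy=5,interpolation=2)]))
"
```

```text
tcp [0.4543 0.304  0.1001] units x,y,z: [0.01 0.01 0.02] t 5.63 F [-0.  -0.1  0. ] w -0.0
```

View pics/d6.png

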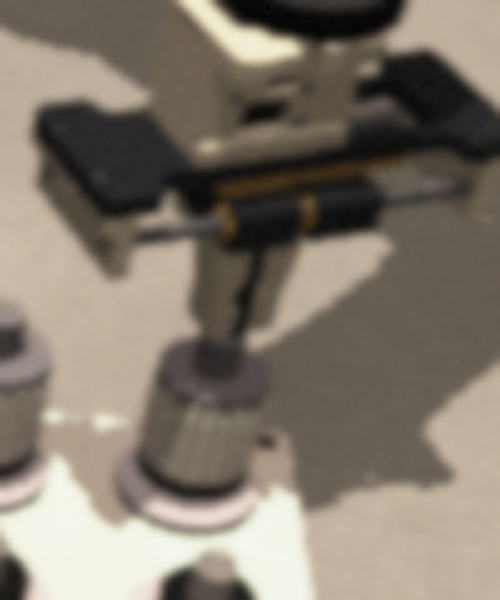

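Emit:
{"fn": "step_arm", "kwargs": {
  "steps": [
    [[0.1,0,0],0],
    [[0,0,0],0]
  ]
}}

```text
time_s: 5.85
tcp_pos: [0.4545, 0.3041, 0.0984]
eef_rot: [-171.9, 90.0, -146.0]
contact_force: [-0.1, 0.0, -0.3]
gripper_width: 0.0005
```

```bash
python3 -c "
from h import *
goto(.4546,.3043,.1)
print(proj('scene',[[.4543,.304,z] for z in (.1,.118,.2,.22,.23)]))
"
```

```text
tcp [0.4545 0.3041 0.0984] units x,y,z: [-0.08  0.01  0.01] t 5.85 F [-0.1  0.  -0.3] w 0.0005
[[472.81550494 170.41558375]
 [474.36878369 164.17777628]
 [481.92470735 133.83396498]
 [483.89684844 125.91404945]
 [484.90339731 121.87185283]]
```

Emit:
{"fn": "step_arm", "kwargs": {
  "steps": [
    [[0.1,0,0],0],
    [[0.05,0,0],0],
    [[0,0,0],0]
  ]
}}

```text
time_s: 6.1
tcp_pos: [0.4548, 0.3044, 0.096]
eef_rot: [7.6, 90.0, 33.5]
contact_force: [-0.7, 0.7, 3.5]
gripper_width: 0.0003
```

Emit:
{"fn": "step_arm", "kwargs": {
  "steps": [
    [[0.1,0,0],0],
    [[0.05,0,0],0],
    [[0,0,0],0]
  ]
}}

```text
time_s: 6.35
tcp_pos: [0.4549, 0.3044, 0.0931]
eef_rot: [9.7, 89.9, 35.6]
contact_force: [-1.6, -0.5, 4.1]
gripper_width: 0.0007
```

```bash
python3 -c "
from h import *
goto(.4546,.3043,.1)
im=capture('scene');a=cv2.resize(im[100:220,430:530],None,fx=5,fy=5,interpolation=2)
im=capture('top');b=cv2.resize(im[190:290,190:290],None,fx=6,fy=6,interpolation=2)
cv2.imwrite('pics/d7.png',a);cv2.imwrite('pics/d8.png',b)
"
```

```text
tcp [0.4549 0.3044 0.0931] units x,y,z: [-0.34  0.   -0.01] t 6.35 F [-1.6 -0.5  4.1] w 0.0007
```

View pics/d7.png

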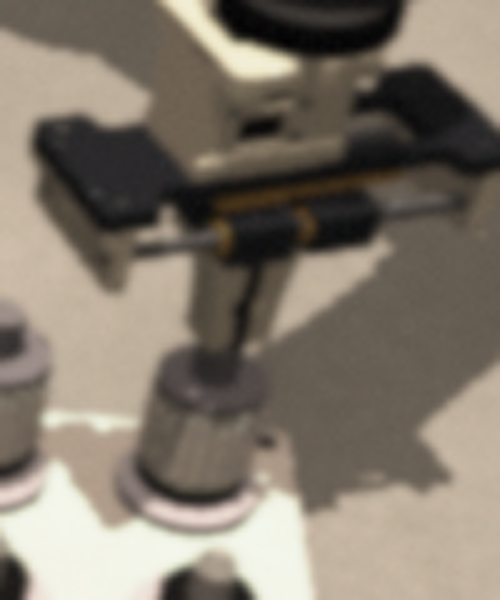

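View pics/d8.png

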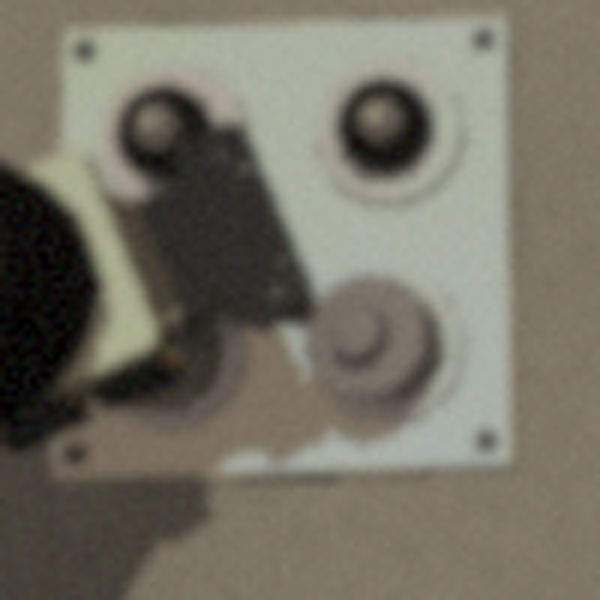

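```bash
python3 -c "
from h import *
for u,v in ((476.4,168),(473,167.5)):
  for z in(.100,.107,.113,.118): print(u,v,onz('scene',u,v,z).round(4))
print(proj('scene',[[0,0,0],[0,0,.1]]),proj('top',[[0,0,0],[0,0,.1]]))
T=cv2.imread('pics/scene1.png');cv2.imwrite('pics/d9.png',cv2.resize(T[90:190,440:520],None,fx=7,fy=6,interpolation=2))
"
```

```text
476.4 168 [0.4432 0.3124 0.1   ]
476.4 168 [0.453  0.3107 0.107 ]
476.4 168 [0.4613 0.3093 0.113 ]
476.4 168 [0.4683 0.3081 0.118 ]
473 167.5 [0.4428 0.3047 0.1   ]
473 167.5 [0.4525 0.3031 0.107 ]
473 167.5 [0.4609 0.3018 0.113 ]
473 167.5 [0.4678 0.3006 0.118 ]
[[369.30240672 101.88008016]
 [370.73271893  73.65425667]] [[326.36379266 428.99071894]
 [326.97987418 444.51336775]]
```

View pics/d9.png

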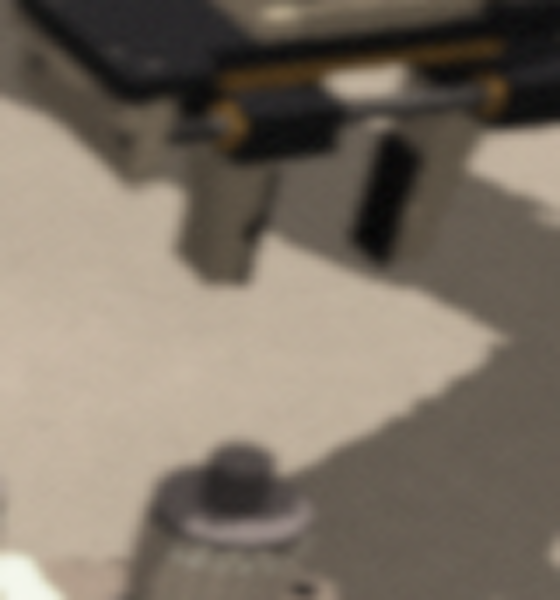

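Emit:
{"fn": "step_arm", "kwargs": {
  "steps": [
    [[-0.7,0,0],0],
    [[-0.3,0,0],0],
    [[0,0,0],0],
    [[0,0,0],0],
    [[0,0,0],0],
    [[0,0,0],0]
  ],
  "fingers": 0.5
}}

```text
time_s: 6.95
tcp_pos: [0.4543, 0.3039, 0.1121]
eef_rot: [-164.2, 90.0, -138.3]
contact_force: [-0.7, -0.1, 0.2]
gripper_width: 0.0348
```

```bash
python3 -c "
from h import *
goto(.4546,.3043,.1)
im=capture('scene');a=cv2.resize(im[80:220,430:530],None,fx=5,fy=4.2,interpolation=2)
im=capture('top');b=cv2.resize(im[190:290,190:290],None,fx=6,fy=6,interpolation=2)
cv2.imwrite('pics/e1.png',a);cv2.imwrite('pics/e2.png',b)
"
```

```text
tcp [0.4543 0.3039 0.1121] units x,y,z: [0.6  0.01 0.02] t 6.95 F [-0.7 -0.1  0.2] w 0.0348
```

View pics/e1.png

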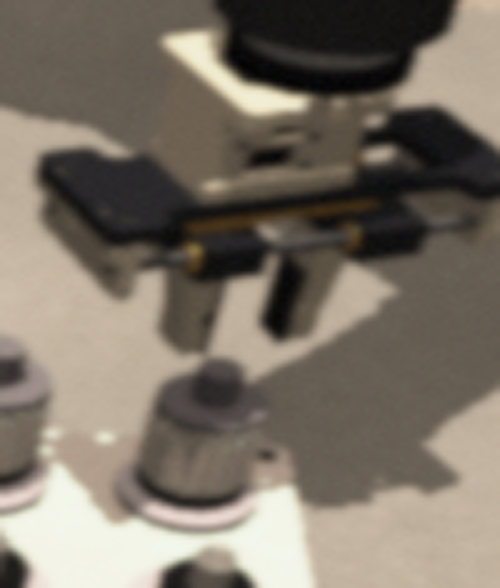

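```bash
python3 -c "
from h import *
im=capture('scene');cv2.imwrite('pics/scene3.png',im)
a=cv2.imread('pics/scene0.png')
f=lambda x:cv2.resize(x[150:220,440:500],None,fx=6,fy=6,interpolation=2)
cv2.imwrite('pics/e3.png',np.hstack([f(a),f(im)]))
"
```

```text
(no output)
```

View pics/e3.png

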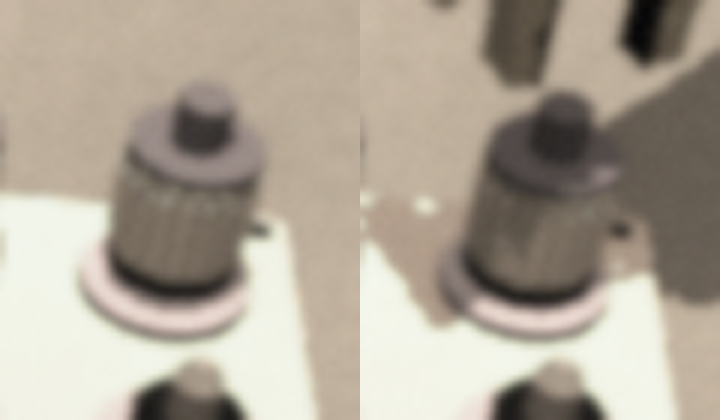

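View pics/e2.png

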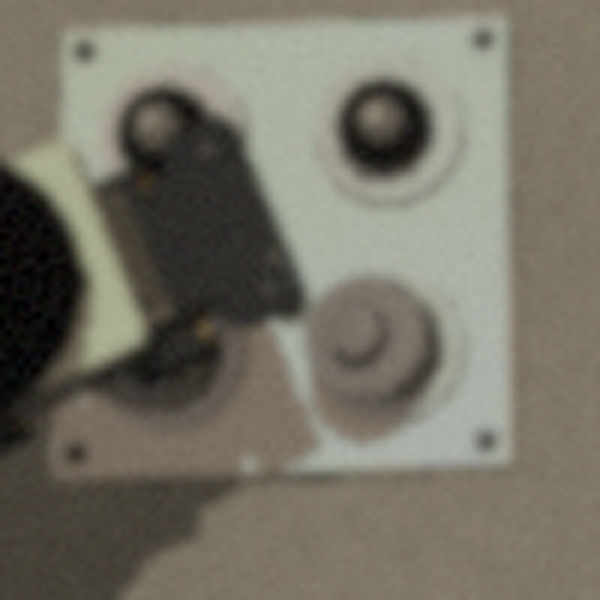

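Emit:
{"fn": "step_arm", "kwargs": {
  "steps": [
    [[0.3,-0.18,-0.09],0],
    [[0.4,0,0],0],
    [[0.4,0,0],0],
    [[0,0,0],0],
    [[0,0,0],0]
  ]
}}

```text
time_s: 7.52
tcp_pos: [0.4542, 0.2997, 0.0897]
eef_rot: [-152.7, 89.9, -126.8]
contact_force: [0.2, -0.2, 0.0]
gripper_width: 0.0439
```

```bash
python3 -c "
from h import *
goto(.4546,.3043,.074)
im=capture('scene');cv2.imwrite('pics/e4.png',cv2.resize(im[80:220,430:530],None,fx=5,fy=4.2,interpolation=2))
"
```

```text
tcp [0.4542 0.2997 0.0897] units x,y,z: [0.78 0.2  0.12] t 7.52 F [ 0.2 -0.2  0. ] w 0.0439
```

View pics/e4.png

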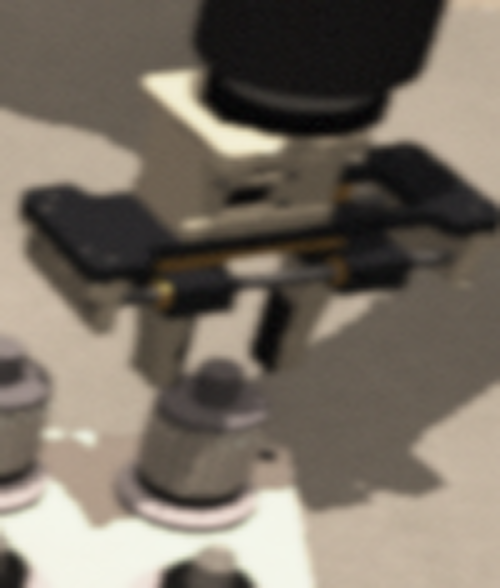

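Emit:
{"fn": "step_arm", "kwargs": {
  "steps": [
    [[0.3,0,0],0],
    [[0.3,0,0],0],
    [[0.1,0,0],0],
    [[0,0,0],0]
  ]
}}

```text
time_s: 7.9
tcp_pos: [0.4541, 0.2998, 0.0758]
eef_rot: [-158.9, 89.9, -133.0]
contact_force: [-0.2, 0.1, -0.2]
gripper_width: 0.0441
```

```bash
python3 -c "
from h import *
goto(.4546,.3043,.074)
im=capture('scene');cv2.imwrite('pics/e5.png',cv2.resize(im[80:220,430:530],None,fx=5,fy=4.2,interpolation=2))
"
```

```text
tcp [0.4541 0.2998 0.0758] units x,y,z: [0.09 0.19 0.12] t 7.9 F [-0.2  0.1 -0.2] w 0.0441
```

View pics/e5.png

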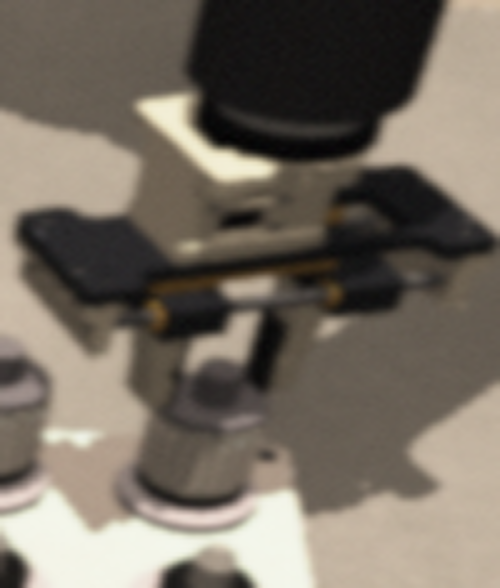

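Emit:
{"fn": "step_arm", "kwargs": {
  "steps": [
    [[0,0,0],0],
    [[0,0,0],0],
    [[0,0,0],0],
    [[0,0,0],0],
    [[0,0,0],0],
    [[0,0,0],0]
  ],
  "fingers": 1,
  "grip_force": 30
}}

```text
time_s: 8.45
tcp_pos: [0.4546, 0.3004, 0.0768]
eef_rot: [34.2, 90.0, 60.1]
contact_force: [0.3, 0.8, 0.2]
gripper_width: 0.0209
```

Emit:
{"fn": "step_arm", "kwargs": {
  "steps": [
    [[-0.3,0,0],0],
    [[-0.5,0,0],0],
    [[-0.5,0,0],0],
    [[-0.5,0,0],0],
    [[-0.5,0,0],0],
    [[-0.5,0,0],0],
    [[-0.5,0,0],0],
    [[0,0,0],0]
  ]
}}

```text
time_s: 9.12
tcp_pos: [0.4555, 0.3011, 0.1454]
eef_rot: [18.5, 89.8, 44.4]
contact_force: [-0.0, 0.2, -0.9]
gripper_width: 0.0208
```

```bash
python3 -c "
from h import *
goto(.4546,.3043,.074)
im=capture('scene');cv2.imwrite('pics/e6.png',cv2.resize(im[60:220,430:530],None,fx=5,fy=3.7,interpolation=2))
im=capture('top');cv2.imwrite('pics/e7.png',cv2.resize(im[190:290,190:290],None,fx=6,fy=6,interpolation=2))
"
```

```text
tcp [0.4555 0.3011 0.1454] units x,y,z: [3.57 0.16 0.02] t 9.12 F [-0.   0.2 -0.9] w 0.0208
```

View pics/e6.png

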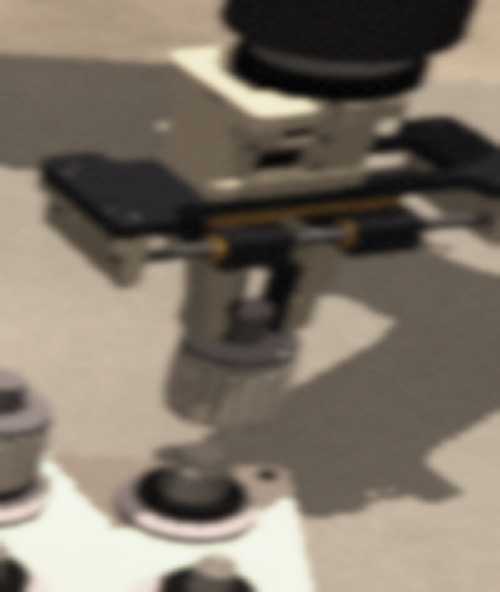

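View pics/e7.png

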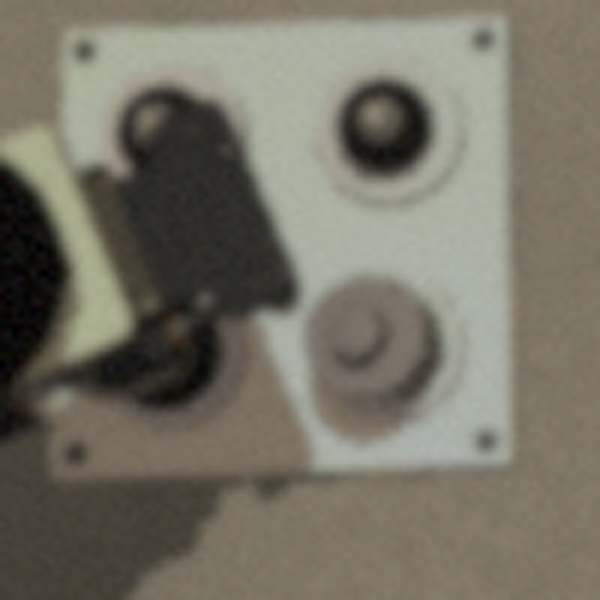

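Emit:
{"fn": "step_arm", "kwargs": {
  "steps": [
    [[-0.5,0,0],0],
    [[-0.5,-0.9,0.16],0],
    [[0,-1,0.16],0],
    [[0,-1,0.16],0],
    [[0,-1,0.16],0],
    [[0,-1,0.16],0],
    [[0,-1,0.16],0],
    [[0,-1,0.16],0],
    [[0,-1,0.16],0],
    [[0,-1,0.16],0],
    [[0,-1,0.16],0],
    [[0,-1,0.16],0],
    [[0,-1,0.16],0],
    [[0,-1,0.16],0],
    [[0,-1,0.16],0],
    [[0,-1,0.16],0],
    [[0,-1,0.16],0],
    [[0,-1,0.16],0],
    [[0,-1,0.16],0],
    [[0,-1,0],0]
  ]
}}

```text
time_s: 10.88
tcp_pos: [0.6719, -0.0156, 0.1623]
eef_rot: [172.6, 89.9, -161.5]
contact_force: [0.6, -0.5, -1.4]
gripper_width: 0.021
```

```bash
python3 -c "
from h import *
goto(.672,-.018,.05)
im=capture('scene');cv2.imwrite('pics/f1.png',cv2.resize(im[80:280,250:400],None,fx=4,fy=3,interpolation=2))
im=capture('top');cv2.imwrite('pics/f2.png',cv2.resize(im[130:290,270:390],None,fx=4,fy=3.7,interpolation=2))
"
```

```text
tcp [ 0.6719 -0.0156  0.1623] units x,y,z: [ 5.61 -0.11 -0.04] t 10.88 F [ 0.6 -0.5 -1.4] w 0.021
```

View pics/f1.png

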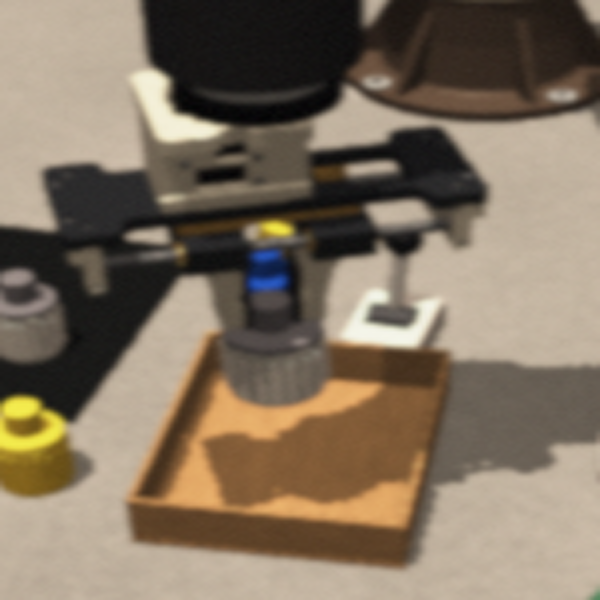

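View pics/f2.png

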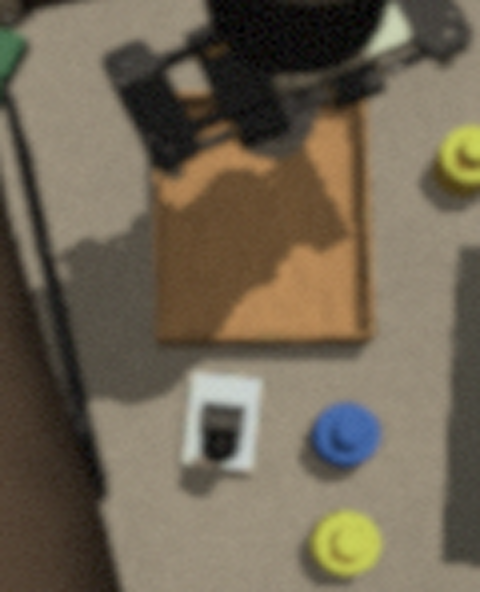

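```bash
python3 -c "
from h import *
for dz in (.033,.022,.011):
  p=proj('scene',[.6719,-.012,.1623+dz])[0];print((p-[250,80])*[4,3])
  p=proj('top',[.6719,-.012,.1623+dz])[0];print('t',(p-[270,130])*[4,3.7])
"
```

```text
[270.79718763 297.8244847 ]
t [268.21078915  94.41610566]
[271.48480864 310.98180598]
t [267.48792558  99.36263859]
[272.16115463 323.92338472]
t [266.7805822  104.20296735]
```

Emit:
{"fn": "step_arm", "kwargs": {
  "steps": [
    [[0.8,0,0],0],
    [[0.8,0,0],0],
    [[0.8,0,0],0],
    [[0.8,0,0],0],
    [[0.8,0,0],0],
    [[0.7,0,0],0],
    [[0.5,0,0],0],
    [[0.2,0,0],0],
    [[0,0,0],0]
  ]
}}

```text
time_s: 11.73
tcp_pos: [0.6707, -0.0146, 0.0536]
eef_rot: [166.6, 89.9, -167.5]
contact_force: [-0.8, -0.2, -1.2]
gripper_width: 0.0212
```

Emit:
{"fn": "step_arm", "kwargs": {
  "steps": [
    [[0.2,0,0],0],
    [[0.1,0,0],0],
    [[0,0,0],0],
    [[0,0,0],0]
  ]
}}

```text
time_s: 12.07
tcp_pos: [0.6716, -0.0147, 0.0491]
eef_rot: [-14.5, 90.0, 11.3]
contact_force: [-0.5, -0.0, -2.3]
gripper_width: 0.0214
```

Emit:
{"fn": "step_arm", "kwargs": {
  "steps": [
    [[0.15,0,0],0],
    [[0,0,0],0],
    [[0,0,0],0]
  ]
}}

```text
time_s: 12.32
tcp_pos: [0.6713, -0.0148, 0.0456]
eef_rot: [139.4, 90.0, 165.3]
contact_force: [0.7, -1.1, -1.5]
gripper_width: 0.0211
```

Emit:
{"fn": "step_arm", "kwargs": {
  "steps": [
    [[0,0,0],0],
    [[0,0,0],0],
    [[0,0,0],0],
    [[0,0,0],0],
    [[0,0,0],0],
    [[-0.3,0,0],0],
    [[-0.8,0,0],0],
    [[-1,0,0],0],
    [[-1,0,0],0],
    [[-1,0,0],0],
    [[-1,0,0],0],
    [[0,0,0],0]
  ],
  "fingers": 0.5
}}

```text
time_s: 13.32
tcp_pos: [0.6739, -0.0147, 0.1532]
eef_rot: [-22.6, 89.6, 3.3]
contact_force: [0.7, -0.6, -0.1]
gripper_width: 0.044
```

```bash
python3 -c "
from h import *
goto(.4594,.2006,.15)
im=capture('scene');cv2.imwrite('pics/f3.png',cv2.resize(im[80:280,250:400],None,fx=4,fy=3,interpolation=2))
"
```

```text
tcp [ 0.6739 -0.0147  0.1532] units x,y,z: [ 0.09 14.37 -4.94] t 13.32 F [ 0.7 -0.6 -0.1] w 0.044
```

View pics/f3.png

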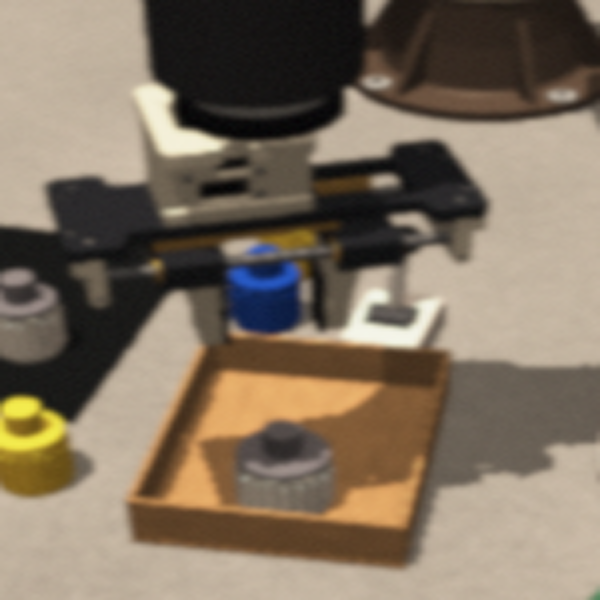

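Emit:
{"fn": "step_arm", "kwargs": {
  "steps": [
    [[0.03,0.96,-0.33],0],
    [[0.03,0.96,-0.33],0],
    [[0.03,0.96,-0.33],0],
    [[0.03,0.96,-0.33],0],
    [[0.03,0.96,-0.33],0],
    [[0.03,0.96,-0.33],0],
    [[0.03,0.96,-0.33],0],
    [[0.03,0.96,-0.33],0],
    [[0.03,0.96,-0.33],0],
    [[0.03,0.96,-0.33],0],
    [[0.03,0.96,-0.33],0],
    [[0.03,0.96,-0.33],0],
    [[0.03,0.96,-0.33],0],
    [[0.03,0.96,-0.33],0],
    [[0.03,0.96,-0.33],0],
    [[0,0,0],0],
    [[0,0,0],0]
  ]
}}

```text
time_s: 14.78
tcp_pos: [0.4558, 0.2016, 0.1385]
eef_rot: [-178.6, 90.0, -152.6]
contact_force: [-0.2, -0.0, 0.7]
gripper_width: 0.0436
```

```bash
python3 -c "
from h import *
goto(.459,.2010,.078)
im=capture('scene');cv2.imwrite('pics/g1.png',cv2.resize(im[80:240,380:500],None,fx=4.5,fy=3.7,interpolation=2))
"
```

```text
tcp [0.4558 0.2016 0.1385] units x,y,z: [ 3.03 -0.09  0.13] t 14.78 F [-0.2 -0.   0.7] w 0.0436
```

View pics/g1.png

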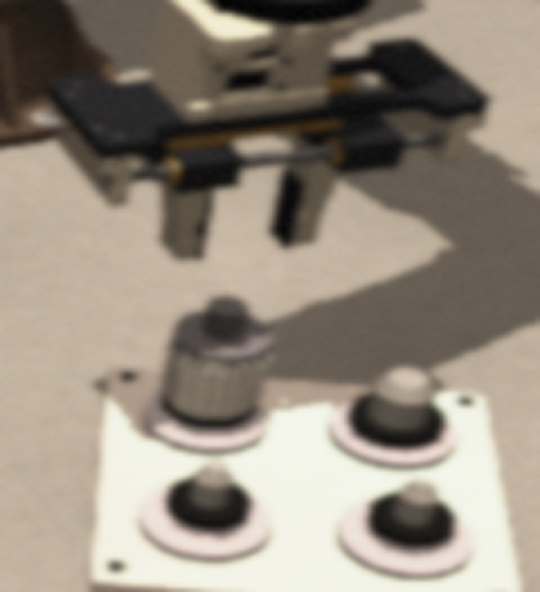

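Emit:
{"fn": "step_arm", "kwargs": {
  "steps": [
    [[0.6,-0.09,0.13],0],
    [[0.6,0,0],0],
    [[0.6,0,0],0],
    [[0.4,0,0],0],
    [[0,0,0],0],
    [[0,0,0],0]
  ]
}}

```text
time_s: 15.33
tcp_pos: [0.4599, 0.2001, 0.0944]
eef_rot: [-152.5, 89.9, -126.7]
contact_force: [0.2, 0.4, -0.4]
gripper_width: 0.0438
```

```bash
python3 -c "
from h import *
goto(.459,.2010,.078)
im=capture('scene');cv2.imwrite('pics/g2.png',cv2.resize(im[80:240,380:500],None,fx=4.5,fy=3.7,interpolation=2))
"
```

```text
tcp [0.4599 0.2001 0.0944] units x,y,z: [ 0.82  0.06 -0.02] t 15.33 F [ 0.2  0.4 -0.4] w 0.0438
```

View pics/g2.png

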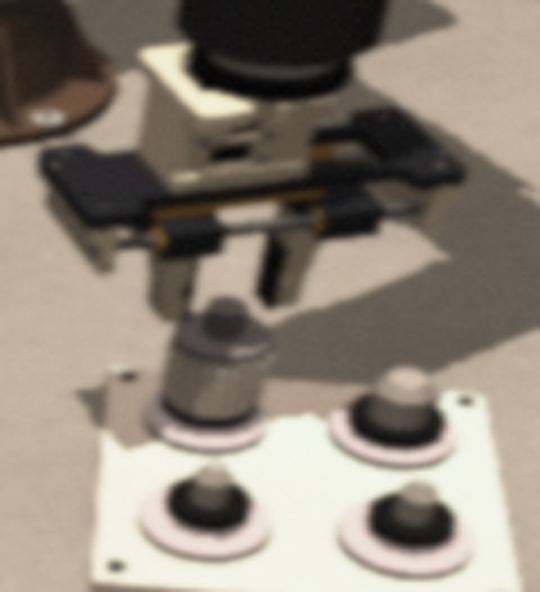

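Emit:
{"fn": "step_arm", "kwargs": {
  "steps": [
    [[0.4,0.05,0],0],
    [[0.4,0,0],0],
    [[0,0,0],0],
    [[0,0,0],0]
  ]
}}

```text
time_s: 15.72
tcp_pos: [0.4589, 0.2012, 0.0781]
eef_rot: [-161.9, 89.9, -136.0]
contact_force: [-0.2, 0.2, 0.1]
gripper_width: 0.0437
```

Emit:
{"fn": "step_arm", "kwargs": {
  "steps": [
    [[0,0,0],0],
    [[0,0,0],0],
    [[0,0,0],0],
    [[0,0,0],0],
    [[0,0,0],0],
    [[0,0,0],0]
  ],
  "fingers": 1
}}

```text
time_s: 16.22
tcp_pos: [0.4593, 0.2017, 0.0788]
eef_rot: [24.0, 90.0, 49.9]
contact_force: [-0.5, 0.9, 0.3]
gripper_width: 0.0204
```

Emit:
{"fn": "step_arm", "kwargs": {
  "steps": [
    [[-0.3,0,0],0],
    [[-0.7,0,0],0],
    [[-1,0,0],0],
    [[-1,0,0],0],
    [[-1,0,0],0],
    [[0,-0.9,0.06],0],
    [[0,-0.9,0.06],0],
    [[0,-0.9,0.06],0],
    [[0,-0.9,0.06],0],
    [[0,-0.9,0.06],0],
    [[0,-0.9,0.06],0],
    [[0,-0.9,0.06],0],
    [[0,-0.9,0.06],0],
    [[0,-0.9,0.06],0],
    [[0,-0.9,0.06],0],
    [[0,-0.9,0.06],0],
    [[0,-0.9,0.06],0],
    [[0,-0.9,0.06],0],
    [[0,-0.8,0],0],
    [[0,0,0],0]
  ]
}}

```text
time_s: 17.88
tcp_pos: [0.5831, -0.0186, 0.1586]
eef_rot: [-152.0, 90.0, -126.2]
contact_force: [0.1, 0.7, -0.2]
gripper_width: 0.021
```

```bash
python3 -c "
from h import *
goto(.58,-.017,.050)
im=capture('scene');cv2.imwrite('pics/g3.png',cv2.resize(im[80:280,250:400],None,fx=4,fy=3,interpolation=2))
"
```

```text
tcp [ 0.5831 -0.0186  0.1586] units x,y,z: [ 5.43  0.14 -0.1 ] t 17.88 F [ 0.1  0.7 -0.2] w 0.021
```

View pics/g3.png

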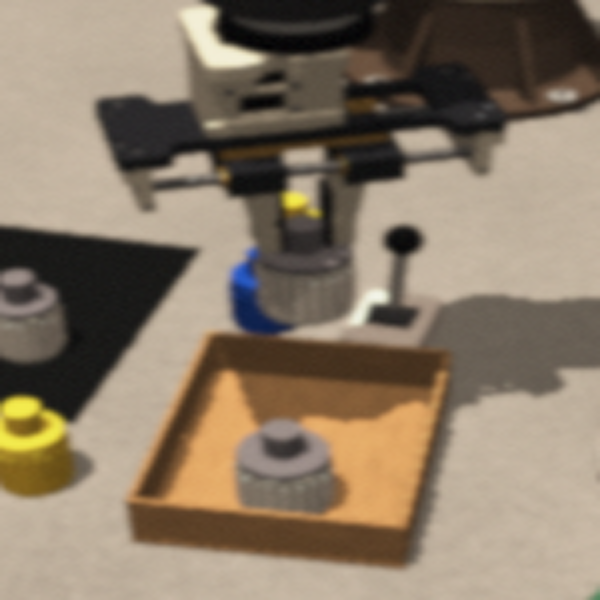

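Emit:
{"fn": "step_arm", "kwargs": {
  "steps": [
    [[0.8,0.1,-0.1],0],
    [[0.8,0,0],0],
    [[0.8,0,0],0],
    [[0.8,0,0],0],
    [[0.8,0,0],0],
    [[0.7,0,0],0],
    [[0.5,0,0],0],
    [[0.3,0,0],0],
    [[0,0,0],0],
    [[0,0,0],0]
  ]
}}

```text
time_s: 18.77
tcp_pos: [0.5799, -0.0155, 0.049]
eef_rot: [-106.0, 90.0, -80.0]
contact_force: [-0.7, -0.1, -1.1]
gripper_width: 0.0215
```

Emit:
{"fn": "step_arm", "kwargs": {
  "steps": [
    [[0.1,0,0],0],
    [[0,0,0],0],
    [[0,0,0],0]
  ]
}}

```text
time_s: 19.02
tcp_pos: [0.5801, -0.0155, 0.0473]
eef_rot: [-10.8, 89.9, 15.0]
contact_force: [0.0, 0.5, -1.0]
gripper_width: 0.0216
```

Emit:
{"fn": "step_arm", "kwargs": {
  "steps": [
    [[0,0,0],0],
    [[0,0,0],0],
    [[0,0,0],0],
    [[0,0,0],0],
    [[0,0,0],0],
    [[-0.3,0,0],0],
    [[-0.8,0,0],0],
    [[-1,0,0],0],
    [[-1,0,0],0],
    [[-1,0,0],0],
    [[-1,0,0],0],
    [[0,0,0],0]
  ],
  "fingers": 0.5
}}

```text
time_s: 20.02
tcp_pos: [0.5822, -0.0154, 0.1536]
eef_rot: [-19.5, 89.6, 6.4]
contact_force: [1.5, -0.1, 0.2]
gripper_width: 0.0435
```

```bash
python3 -c "
from h import *
goto(.53,-.214,.11)
im=capture('scene');cv2.imwrite('pics/scene4.png',im)
im=capture('top');cv2.imwrite('pics/top4.png',im)
"
```

```text
tcp [ 0.5822 -0.0154  0.1536] units x,y,z: [ 2.15 -7.78 -6.71] t 20.02 F [ 1.5 -0.1  0.2] w 0.0435
```

View pics/scene4.png

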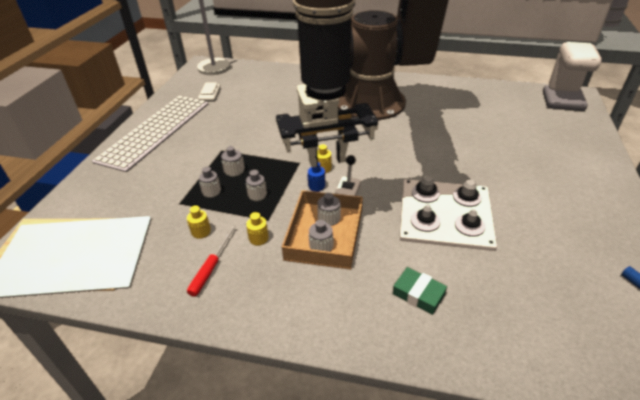

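View pics/top4.png

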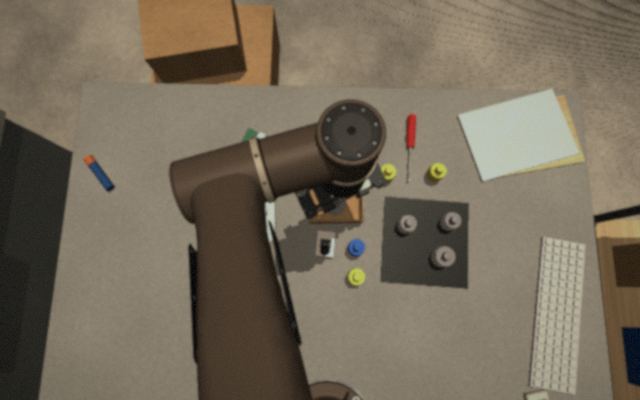

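```bash
python3 -c "
from h import *
a=cv2.imread('pics/scene0.png');b=cv2.imread('pics/scene4.png')
for n,(x,y) in dict(A=(255,178),B=(208,176),C=(231,154)).items():
  t=a[y-14:y+34,x-20:x+20]; r=cv2.matchTemplate(b[y-34:y+54,x-40:x+40],t,cv2.TM_CCOEFF_NORMED);print(n,cv2.minMaxLoc(r)[1:4:2])
a=cv2.imread('pics/top0.png');b=cv2.imread('pics/top4.png')
for n,(x,y) in dict(A=(408,223),B=(453,220),C=(445,256)).items():
  t=a[y-12:y+12,x-12:x+12]; r=cv2.matchTemplate(b[y-32:y+32,x-32:x+32],t,cv2.TM_CCOEFF_NORMED);print(n,cv2.minMaxLoc(r)[1:4:2])
goto(.531,-.2135,.11)
"
```

```text
A (0.9989493489265442, (20, 20))
B (0.9996698498725891, (20, 20))
C (0.8588955402374268, (20, 20))
A (0.9946169257164001, (20, 20))
B (0.9928377270698547, (20, 20))
C (0.9951150417327881, (20, 20))
tcp [ 0.5803 -0.0154  0.1499] units x,y,z: [ 1.98 -7.83 -6.54] t 20.12 F [-0.8 -0.5 -0.3] w 0.044
```

Emit:
{"fn": "step_arm", "kwargs": {
  "steps": [
    [[0,-0.87,-0.73],0],
    [[0,-0.87,-0.73],0],
    [[0,-0.87,-0.73],0],
    [[0,-0.87,-0.73],0],
    [[0,-0.87,-0.73],0],
    [[0,-0.87,-0.73],0],
    [[0,-0.87,-0.73],0],
    [[0.3,-0.87,-0.73],0],
    [[0.7,-0.87,-0.73],0],
    [[0.7,0,0],0],
    [[0.3,0,0],0],
    [[0,0,0],0],
    [[0,0,0],0]
  ]
}}

```text
time_s: 21.2
tcp_pos: [0.5298, -0.2136, 0.1083]
eef_rot: [158.5, 89.9, -175.6]
contact_force: [0.5, -0.1, -0.1]
gripper_width: 0.0439
```

```bash
python3 -c "
from h import *
goto(.531,-.2135,.041)
im=capture('scene');cv2.imwrite('pics/h1.png',cv2.resize(im[70:230,180:320],None,fx=4.5,fy=3.7,interpolation=2))
"
```

```text
tcp [ 0.5298 -0.2136  0.1083] units x,y,z: [ 3.36 -0.03  0.06] t 21.2 F [ 0.5 -0.1 -0.1] w 0.0439
```

View pics/h1.png

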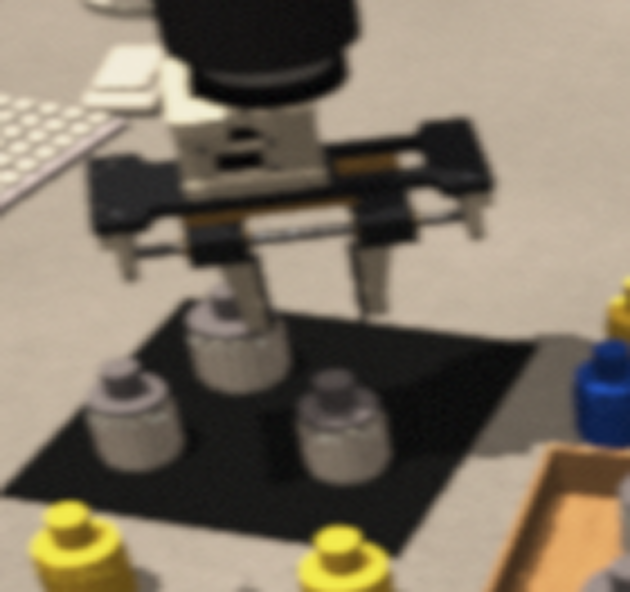

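Emit:
{"fn": "step_arm", "kwargs": {
  "steps": [
    [[0.6,0,0.06],0],
    [[0.6,0,0],0],
    [[0.6,0,0],0],
    [[0.4,0,0],0],
    [[0,0,0],0],
    [[0,0,0],0]
  ]
}}

```text
time_s: 21.75
tcp_pos: [0.5313, -0.2131, 0.065]
eef_rot: [-144.6, 90.0, -118.7]
contact_force: [0.3, 0.3, 0.2]
gripper_width: 0.0438
```

```bash
python3 -c "
from h import *
goto(.531,-.2135,.041)
for z in(.125,.082):print((proj('scene',[.531,-.21,z])[0]-[180,70])*[4.5,3.7])
im=capture('scene');cv2.imwrite('pics/h2.png',cv2.resize(im[70:230,180:320],None,fx=4.5,fy=3.7,interpolation=2))
"
```

```text
tcp [ 0.5313 -0.2131  0.065 ] units x,y,z: [ 1.2  -0.01 -0.02] t 21.75 F [0.3 0.3 0.2] w 0.0438
[317.18922498 317.57762522]
[327.57842249 371.34965763]
```

View pics/h2.png

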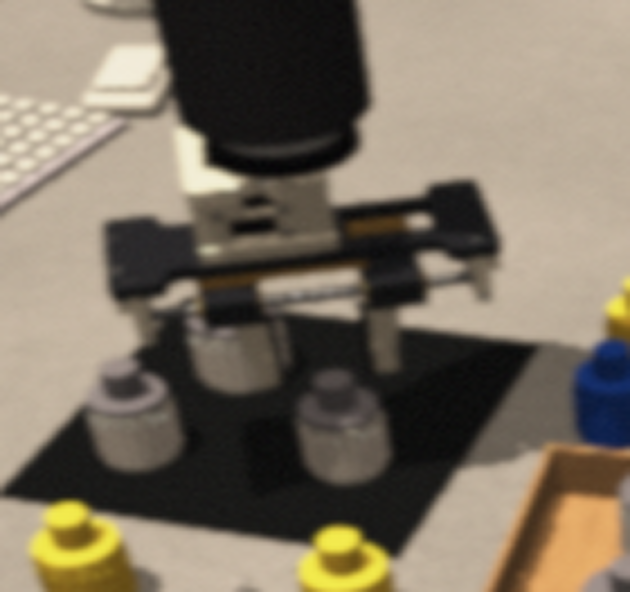

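Emit:
{"fn": "step_arm", "kwargs": {
  "steps": [
    [[0.5,0,0],0],
    [[0.5,0,0],0],
    [[0.2,0,0],0],
    [[0,0,0],0],
    [[0,0,0],0]
  ]
}}

```text
time_s: 22.22
tcp_pos: [0.5306, -0.2134, 0.0401]
eef_rot: [154.9, 89.9, -179.2]
contact_force: [1.3, 0.0, 0.3]
gripper_width: 0.0437
```

Emit:
{"fn": "step_arm", "kwargs": {
  "steps": [
    [[0,0,0],0],
    [[0,0,0],0],
    [[0,0,0],0],
    [[0,0,0],0],
    [[0,0,0],0],
    [[0,0,0],0]
  ],
  "fingers": 1,
  "grip_force": 40
}}

```text
time_s: 22.72
tcp_pos: [0.531, -0.2133, 0.0408]
eef_rot: [-24.3, 90.0, 1.6]
contact_force: [-0.0, 0.0, 0.8]
gripper_width: 0.0211
```

```bash
python3 -c "
from h import *
goto(.5585,.2055,.041)
im=capture('scene');cv2.imwrite('pics/h3.png',cv2.resize(im[70:230,180:320],None,fx=4.5,fy=3.7,interpolation=2))
"
```

```text
tcp [ 0.531  -0.2133  0.0408] units x,y,z: [-1.000e-02  1.824e+01  1.038e+01] t 22.72 F [-0.   0.   0.8] w 0.0211
```

View pics/h3.png

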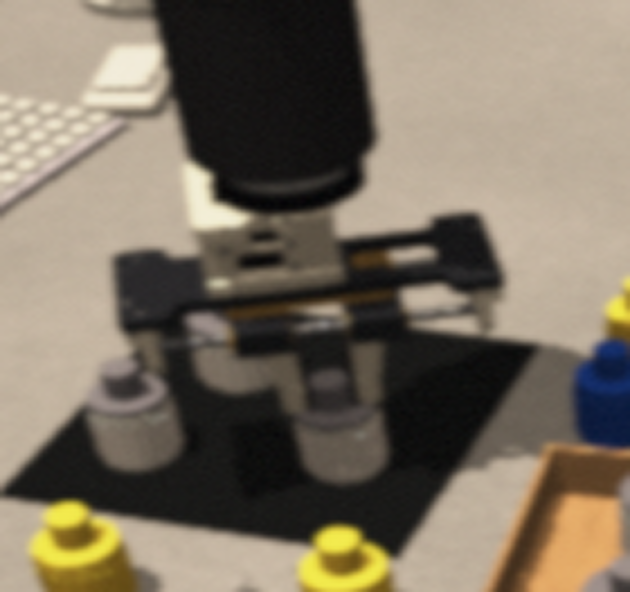

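Emit:
{"fn": "step_arm", "kwargs": {
  "steps": [
    [[-0.3,0,0],0],
    [[-0.7,0,0],0],
    [[-1,0,0],0],
    [[-1,0,0],0],
    [[-1,0,0],0],
    [[-1,0,0],0],
    [[-1,0,0],0],
    [[-0.3,0,0],0],
    [[0,0,0],0]
  ]
}}

```text
time_s: 23.52
tcp_pos: [0.5321, -0.2135, 0.1688]
eef_rot: [-31.9, 89.8, -6.0]
contact_force: [-0.6, -0.7, -1.5]
gripper_width: 0.0211
```

```bash
python3 -c "
from h import *
goto(.558,.2074,.165)
im=capture('scene');cv2.imwrite('pics/h4.png',cv2.resize(im[50:210,180:320],None,fx=4.5,fy=3.7,interpolation=2))
"
```

```text
tcp [ 0.5321 -0.2135  0.1688] units x,y,z: [ 0.18 18.37 10.36] t 23.52 F [-0.6 -0.7 -1.5] w 0.0211
```

View pics/h4.png

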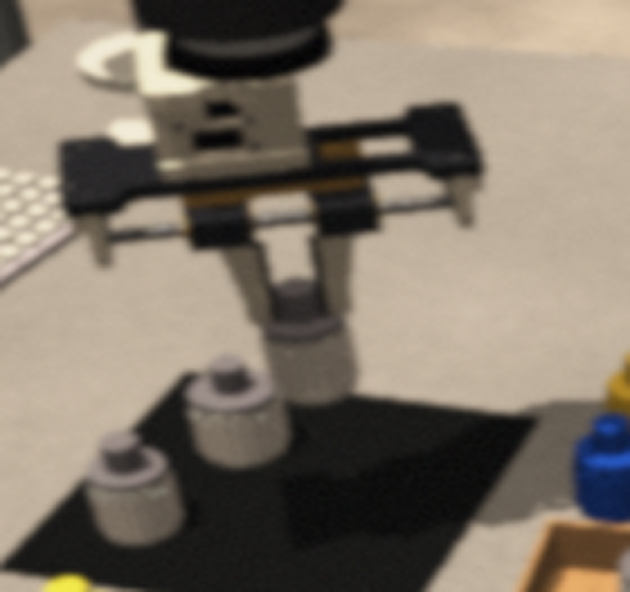

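Emit:
{"fn": "step_arm", "kwargs": {
  "steps": [
    [[0.01,0.92,0.52],0],
    [[0.01,0.92,0.52],0],
    [[0.01,0.92,0.52],0],
    [[0.01,0.92,0.52],0],
    [[0.01,0.92,0.52],0],
    [[0.01,0.92,0.52],0],
    [[0.01,0.92,0.52],0],
    [[0.01,0.92,0.52],0],
    [[0.01,0.92,0.52],0],
    [[0.01,0.92,0.52],0],
    [[0.01,0.92,0.52],0],
    [[0.01,0.92,0.52],0],
    [[0.01,0.92,0.52],0],
    [[0.01,0.92,0.52],0],
    [[0.01,0.92,0.52],0],
    [[0.01,0.92,0.52],0],
    [[0.01,0.92,0.52],0],
    [[0.01,0.92,0.52],0],
    [[0.01,0.92,0.52],0],
    [[0.01,0.89,0.48],0]
  ]
}}

```text
time_s: 25.23
tcp_pos: [0.5561, 0.2083, 0.1607]
eef_rot: [-175.1, 89.8, -149.2]
contact_force: [0.0, 0.2, -1.7]
gripper_width: 0.0208
```

Emit:
{"fn": "step_arm", "kwargs": {
  "steps": [
    [[0.8,0,0],0],
    [[0.8,0,0],0],
    [[0.4,0,0],0],
    [[0,0,0],0],
    [[0,0,0],0]
  ]
}}

```text
time_s: 25.65
tcp_pos: [0.5566, 0.207, 0.1217]
eef_rot: [-163.3, 89.9, -137.5]
contact_force: [0.5, -0.1, -0.6]
gripper_width: 0.0209
```

```bash
python3 -c "
from h import *
goto(.558,.2074,.115)
im=capture('scene');cv2.imwrite('pics/scene5.png',im);cv2.imwrite('pics/i1.png',cv2.resize(im[120:250,385:505],None,fx=5,fy=4.5,interpolation=2))
im=capture('top');cv2.imwrite('pics/top5.png',im);cv2.imwrite('pics/i2.png',cv2.resize(im[170:290,180:300],None,fx=5,fy=4.9,interpolation=2))
for z in (.033,-.041):
  print((proj('scene',[.558,.209,.115+z])[0]-[385,120])*[5,4.5],(proj('top',[.558,.209,.115+z])[0]-[180,170])*[5,4.9])
"
```

```text
tcp [0.5566 0.207  0.1217] units x,y,z: [ 0.33 -0.01  0.07] t 25.65 F [ 0.5 -0.1 -0.6] w 0.0209
[236.02533592 253.81833835] [332.26477426 165.26362806]
[213.06806829 371.43072498] [357.1078116  189.95265992]
```

View pics/i1.png

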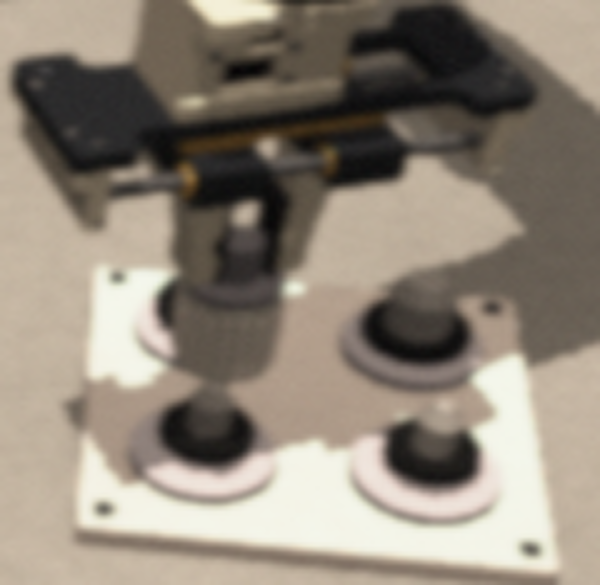

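View pics/i2.png

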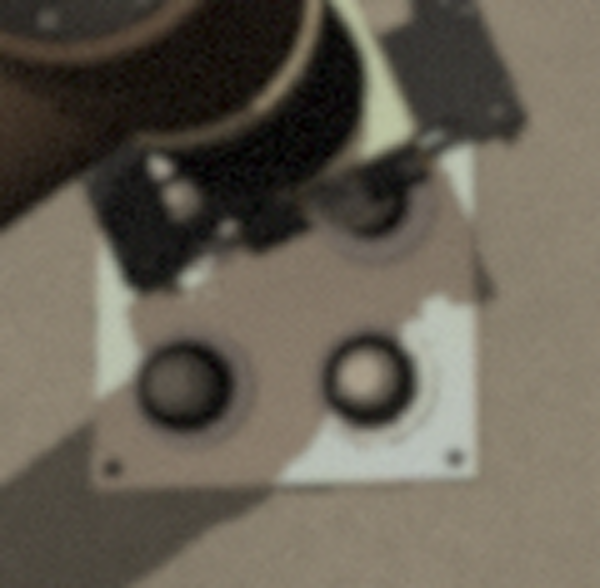

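```bash
cat > z.py <<'E'
import cv2,sys,numpy as np
f,x,y,w,h,s,o=sys.argv[1:8];x,y,w,h,s=map(int,(x,y,w,h,s))
im=cv2.imread(f)[y:y+h,x:x+w].astype(float);im=np.clip(im*float(sys.argv[8]) if len(sys.argv)>8 else im,0,255).astype(np.uint8)
im=cv2.resize(im,None,fx=s,fy=s,interpolation=cv2.INTER_CUBIC)
for k in range(0,w,5): cv2.line(im,(k*s+s//2,0),(k*s+s//2,12 if k%10==0 else 6),(0,0,255),1)
for k in range(0,h,5): cv2.line(im,(0,k*s+s//2),(12 if k%10==0 else 6,k*s+s//2),(0,0,255),1)
cv2.imwrite(o,im)
E
python3 z.py pics/scene5.png 410 160 45 60 10 pics/i3.png 1.7
```

```text
(no output)
```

View pics/i3.png

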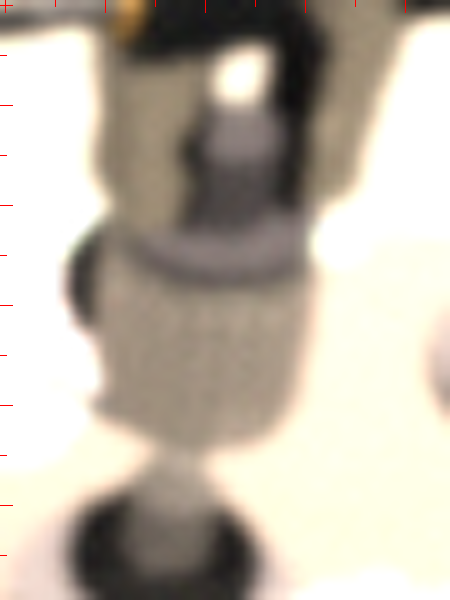

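```bash
python3 -c "
from h import *
for dz in (-.004,0,.004,.008): print(dz,onz('scene',433.8,172.5,.1547+dz).round(4),onz('scene',429.4,198.5,.0807+dz).round(4))
print(onz('scene',427.7,205.7,.067).round(4))
"
```

```text
-0.004 [0.5473 0.2115 0.1507] [0.5466 0.212  0.0767]
0 [0.5526 0.2112 0.1547] [0.5513 0.2117 0.0807]
0.004 [0.558  0.2108 0.1587] [0.5561 0.2114 0.0847]
0.008 [0.5633 0.2105 0.1627] [0.5608 0.2111 0.0887]
[0.5606 0.2102 0.067 ]
```

Emit:
{"fn": "step_arm", "kwargs": {
  "steps": [
    [[0.2,-0.09,0.1],0],
    [[0.3,0,0],0],
    [[0,0,0],0],
    [[0,0,0],0]
  ]
}}

```text
time_s: 26.08
tcp_pos: [0.5594, 0.2066, 0.1123]
eef_rot: [-175.8, 90.0, -149.9]
contact_force: [0.1, -0.1, -1.3]
gripper_width: 0.0213
```

```bash
python3 -c "
from h import *
goto(.5593,.2062,.107)"
```

```text
tcp [0.5594 0.2066 0.1123] units x,y,z: [ 0.27 -0.02 -0.01] t 26.08 F [ 0.1 -0.1 -1.3] w 0.0213
```

Emit:
{"fn": "step_arm", "kwargs": {
  "steps": [
    [[0.2,-0.02,0],0],
    [[0.2,0,0],0],
    [[0,0,0],0]
  ]
}}

```text
time_s: 26.33
tcp_pos: [0.5593, 0.2063, 0.1037]
eef_rot: [179.1, 89.9, -155.1]
contact_force: [-0.2, 0.2, -1.2]
gripper_width: 0.0209
```

Emit:
{"fn": "step_arm", "kwargs": {
  "steps": [
    [[0.2,0,0],0],
    [[0.1,0,0],0],
    [[0,0,0],0]
  ]
}}

```text
time_s: 26.58
tcp_pos: [0.5595, 0.2064, 0.098]
eef_rot: [-176.1, 89.9, -150.2]
contact_force: [-1.0, -0.3, -1.6]
gripper_width: 0.0209
```

Emit:
{"fn": "step_arm", "kwargs": {
  "steps": [
    [[0.2,0,0],0],
    [[0,0,0],0],
    [[0,0,0],0]
  ]
}}

```text
time_s: 26.83
tcp_pos: [0.5596, 0.2065, 0.0944]
eef_rot: [-172.9, 90.0, -147.0]
contact_force: [-0.3, 0.0, -0.3]
gripper_width: 0.0207
```

Emit:
{"fn": "step_arm", "kwargs": {
  "steps": [
    [[0.2,0,0],0],
    [[0,0,0],0],
    [[0,0,0],0]
  ]
}}

```text
time_s: 27.08
tcp_pos: [0.5596, 0.2064, 0.0904]
eef_rot: [-172.0, 90.0, -146.2]
contact_force: [0.9, 0.4, -2.5]
gripper_width: 0.0208
```

Emit:
{"fn": "step_arm", "kwargs": {
  "steps": [
    [[0.2,0,0],0],
    [[0.2,0,0],0],
    [[0,0,0],0]
  ]
}}

```text
time_s: 27.33
tcp_pos: [0.5592, 0.2062, 0.0816]
eef_rot: [-179.2, 89.9, -153.3]
contact_force: [-0.1, -0.3, -1.0]
gripper_width: 0.0208
```

```bash
python3 -c "
from h import *
goto(.5593,.2062,.07)
im=capture('scene');cv2.imwrite('pics/scene6.png',im)"; python3 z.py pics/scene6.png 400 140 100 80 7 pics/i4.png 1.5
```

```text
tcp [0.5592 0.2062 0.0816] units x,y,z: [ 0.58 -0.    0.01] t 27.33 F [-0.1 -0.3 -1. ] w 0.0208
```

View pics/i4.png

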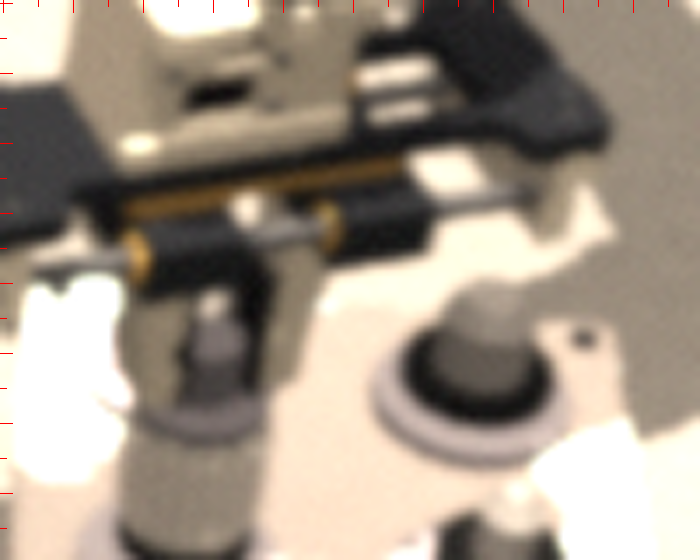

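Emit:
{"fn": "step_arm", "kwargs": {
  "steps": [
    [[0.2,0,0],0],
    [[0.1,0,0],0],
    [[0,0,0],0]
  ],
  "grip_force": 60
}}

```text
time_s: 27.63
tcp_pos: [0.5601, 0.2067, 0.0768]
eef_rot: [-5.5, 90.0, 20.4]
contact_force: [-0.4, 0.0, 1.0]
gripper_width: 0.0209
```

Emit:
{"fn": "step_arm", "kwargs": {
  "steps": [
    [[0.15,0,0],0],
    [[0.1,0,0],0],
    [[0,0,0],0]
  ]
}}

```text
time_s: 27.88
tcp_pos: [0.5602, 0.2068, 0.0722]
eef_rot: [0.2, 89.9, 26.1]
contact_force: [-1.4, 1.1, 3.2]
gripper_width: 0.0202
```

Emit:
{"fn": "step_arm", "kwargs": {
  "steps": [
    [[0.1,0,0],0],
    [[0.1,0,0],0],
    [[0,0,0],0]
  ]
}}

```text
time_s: 28.13
tcp_pos: [0.5607, 0.2071, 0.0694]
eef_rot: [-3.3, 89.9, 22.6]
contact_force: [-3.7, -0.2, 12.2]
gripper_width: 0.0206
```

Emit:
{"fn": "step_arm", "kwargs": {
  "steps": [
    [[0.1,0,0],0],
    [[0.05,0,0],0],
    [[0,0,0],0]
  ]
}}

```text
time_s: 28.38
tcp_pos: [0.5615, 0.2076, 0.0691]
eef_rot: [-5.9, 89.7, 20.1]
contact_force: [-9.8, -1.0, 31.3]
gripper_width: 0.0207
```

Emit:
{"fn": "step_arm", "kwargs": {
  "steps": [
    [[-0.15,0,0],0],
    [[0,0,0],0]
  ]
}}

```text
time_s: 28.55
tcp_pos: [0.5607, 0.2072, 0.0695]
eef_rot: [6.3, 89.8, 32.2]
contact_force: [-1.9, 0.6, 13.2]
gripper_width: 0.0204
```

Emit:
{"fn": "step_arm", "kwargs": {
  "steps": [
    [[0,0,0],0],
    [[0,0,0],0],
    [[0,0,0],0],
    [[0,0,0],0],
    [[0,0,0],0],
    [[-0.3,0,0],0],
    [[-0.8,0,0],0],
    [[-1,0,0],0],
    [[-1,0,0],0],
    [[-1,0,0],0],
    [[0,0,0],0]
  ],
  "fingers": 0.5
}}

```text
time_s: 29.47
tcp_pos: [0.5619, 0.2076, 0.1544]
eef_rot: [0.4, 89.6, 26.4]
contact_force: [0.7, -0.9, 0.3]
gripper_width: 0.0439
```

```bash
python3 -c "
from h import *
goto(.5593,.2062,.07)
im=capture('scene');cv2.imwrite('pics/scene7.png',im)
im=capture('top');cv2.imwrite('pics/top7.png',im)"; python3 z.py pics/scene7.png 390 150 115 100 6 pics/i5.png
```

```text
tcp [0.5619 0.2076 0.1544] units x,y,z: [ 4.22 -0.   -0.18] t 29.47 F [ 0.7 -0.9  0.3] w 0.0439
```

View pics/i5.png

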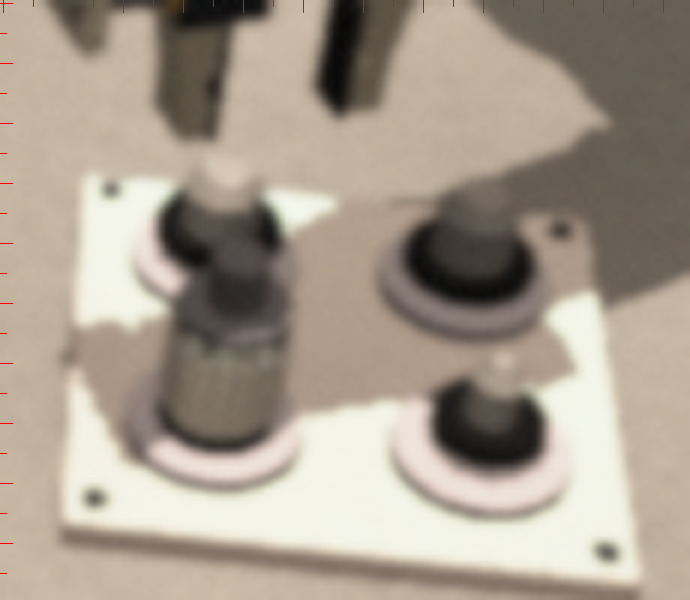

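View pics/top7.png

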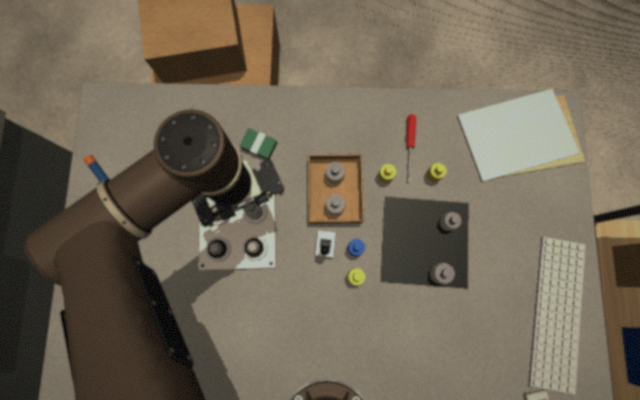

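Emit:
{"fn": "step_arm", "kwargs": {
  "steps": [
    [[0,-0.95,-0.51],0],
    [[0,-0.95,-0.51],0],
    [[0,-0.95,-0.51],0],
    [[0,-0.95,-0.51],0],
    [[0,-0.95,-0.51],0],
    [[0,-0.95,-0.51],0],
    [[0,-0.95,-0.51],0],
    [[0,-0.95,-0.51],0],
    [[0,-0.95,-0.51],0],
    [[0,-0.95,-0.51],0],
    [[0,-0.95,-0.51],0],
    [[0,-0.95,-0.51],0],
    [[0,-0.95,-0.51],0],
    [[0,-0.95,-0.51],0],
    [[0,-0.95,-0.51],0],
    [[0,-0.95,-0.51],0],
    [[0,-0.95,-0.51],0],
    [[0,-0.95,-0.51],0],
    [[0,-0.95,-0.51],0],
    [[0,-0.95,-0.51],0]
  ]
}}

```text
time_s: 31.23
tcp_pos: [0.5413, -0.2253, 0.1485]
eef_rot: [142.2, 89.9, 168.0]
contact_force: [0.5, 0.8, -0.3]
gripper_width: 0.0437
```

Emit:
{"fn": "step_arm", "kwargs": {
  "steps": [
    [[0,-0.95,-0.5],0],
    [[0,-0.95,-0.5],0],
    [[0,-0.95,-0.5],0],
    [[0,-0.95,-0.5],0],
    [[0.6,0,0],0],
    [[0.9,0,0],0],
    [[0.5,0,0],0],
    [[0,0,0],0],
    [[0,0,0],0]
  ]
}}

```text
time_s: 31.98
tcp_pos: [0.5387, -0.31, 0.1087]
eef_rot: [144.8, 89.9, 170.7]
contact_force: [0.8, 0.3, 1.3]
gripper_width: 0.0439
```

```bash
python3 -c "
from h import *
goto(.5415,-.331,.041)
im=capture('scene');cv2.imwrite('pics/scene8.png',im);cv2.imwrite('pics/top8.png',capture('top'))
print((proj('scene',[.5415,-.33,.114+.017])[0]-[160,90])*6)
"; python3 z.py pics/scene8.png 160 90 120 100 6 pics/j1.png;python3 z.py pics/top8.png 380 190 100 100 6 pics/j2.png 1.3
```

```text
tcp [ 0.5387 -0.31    0.1087] units x,y,z: [ 3.39 -1.01 -0.33] t 31.98 F [0.8 0.3 1.3] w 0.0439
[244.47983575 363.91092943]
```

View pics/j1.png

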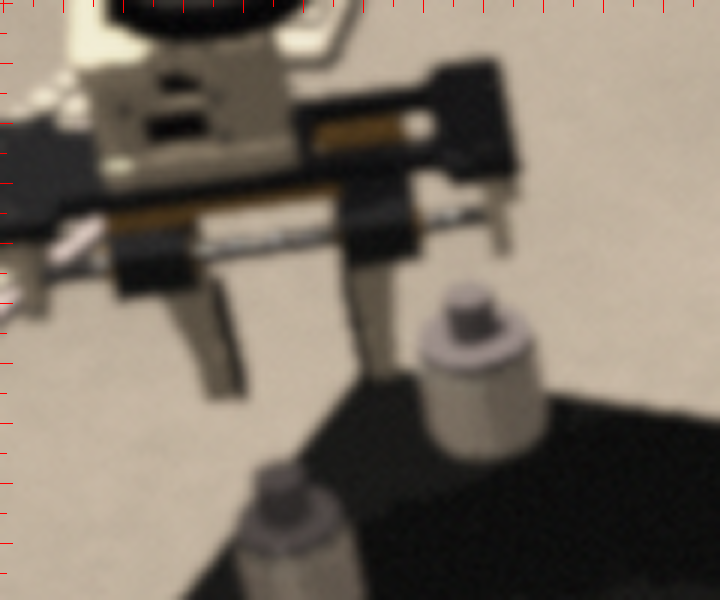

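View pics/j2.png

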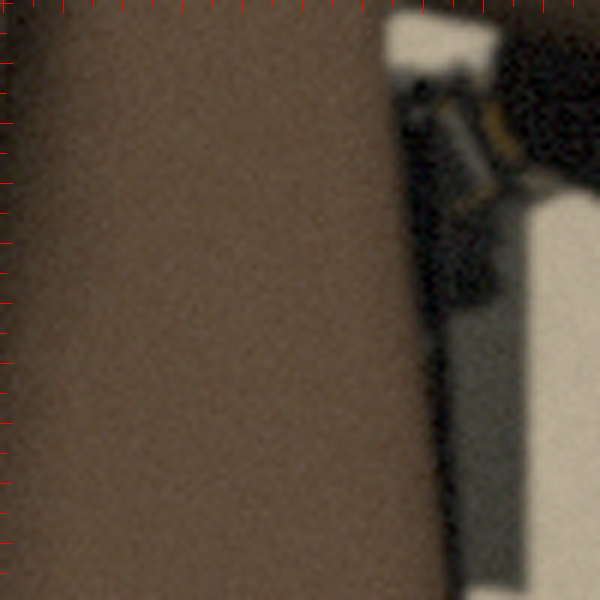

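Emit:
{"fn": "step_arm", "kwargs": {
  "steps": [
    [[0,-0.6,-0.2],0],
    [[0.4,-0.4,-0.13],0],
    [[0.6,0,0],0],
    [[0.6,0,0],0],
    [[0.5,0,0],0],
    [[0,0,0],0],
    [[0,0,0],0]
  ]
}}

```text
time_s: 32.67
tcp_pos: [0.5414, -0.3308, 0.0664]
eef_rot: [140.1, 89.9, 166.0]
contact_force: [0.1, 0.1, 0.4]
gripper_width: 0.0435
```

```bash
python3 -c "
from h import *
goto(.5415,-.331,.041)
im=capture('scene');cv2.imwrite('pics/scene9.png',im)
"; python3 z.py pics/scene9.png 160 90 120 100 6 pics/j3.png
```

```text
tcp [ 0.5414 -0.3308  0.0664] units x,y,z: [ 1.27 -0.01  0.  ] t 32.67 F [0.1 0.1 0.4] w 0.0435
```

View pics/j3.png

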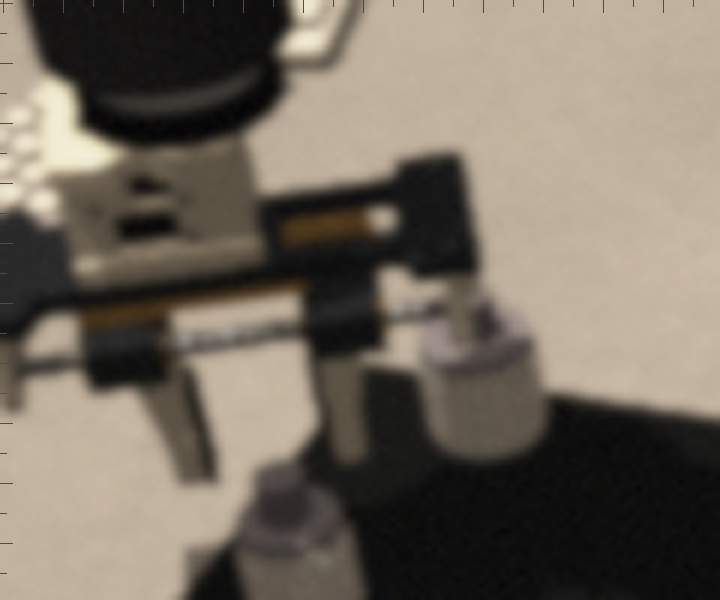

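Emit:
{"fn": "step_arm", "kwargs": {
  "steps": [
    [[0.5,0.1,0.05],0],
    [[0.5,0,0],0],
    [[0.27,0,0],0],
    [[0,0,0],0],
    [[0,0,0],0]
  ]
}}

```text
time_s: 33.13
tcp_pos: [0.5418, -0.3288, 0.0416]
eef_rot: [143.5, 89.9, 169.4]
contact_force: [0.8, 0.1, -0.0]
gripper_width: 0.0439
```

Emit:
{"fn": "step_arm", "kwargs": {
  "steps": [
    [[0,0,0],0],
    [[0,0,0],0],
    [[0,0,0],0],
    [[0,0,0],0],
    [[0,0,0],0],
    [[0,0,0],0]
  ],
  "fingers": 1,
  "grip_force": 40
}}

```text
time_s: 33.63
tcp_pos: [0.5424, -0.329, 0.0425]
eef_rot: [-48.2, 90.0, -22.3]
contact_force: [-0.1, 0.6, 1.1]
gripper_width: 0.0208
```

Emit:
{"fn": "step_arm", "kwargs": {
  "steps": [
    [[-0.3,0,0],0],
    [[-0.7,0,0],0],
    [[-1,0,0],0],
    [[-1,0,0],0],
    [[-1,0,0],0],
    [[-1,0,0],0],
    [[-1,0,0],0],
    [[-0.3,0,0],0],
    [[0,0,0],0]
  ]
}}

```text
time_s: 34.38
tcp_pos: [0.5431, -0.3292, 0.1705]
eef_rot: [-43.0, 89.8, -17.1]
contact_force: [-0.8, -0.4, -1.0]
gripper_width: 0.0212
```

```bash
python3 -c "
from h import *
goto(.5545,.306,.165)
im=capture('scene');cv2.imwrite('pics/scene10.png',im)
"; python3 z.py pics/scene10.png 160 70 120 100 6 pics/j4.png
```

```text
tcp [ 0.5431 -0.3292  0.1705] units x,y,z: [ 0.24 28.32 14.38] t 34.38 F [-0.8 -0.4 -1. ] w 0.0212
```

View pics/j4.png

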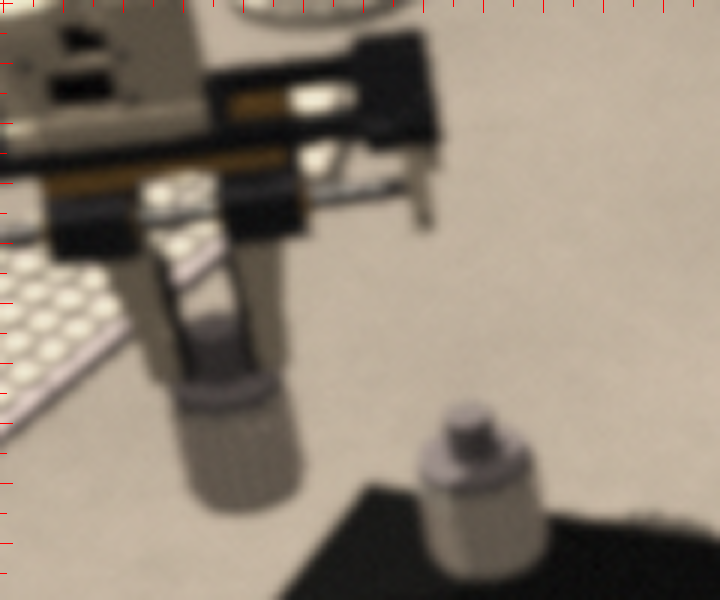

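Emit:
{"fn": "step_arm", "kwargs": {
  "steps": [
    [[0,0.94,0.48],0],
    [[0,0.94,0.48],0],
    [[0,0.94,0.48],0],
    [[0,0.94,0.48],0],
    [[0,0.94,0.48],0],
    [[0,0.94,0.48],0],
    [[0,0.94,0.48],0],
    [[0,0.94,0.48],0],
    [[0,0.94,0.48],0],
    [[0,0.94,0.48],0],
    [[0,0.94,0.48],0],
    [[0,0.94,0.48],0],
    [[0,0.94,0.48],0],
    [[0,0.94,0.48],0],
    [[0,0.94,0.48],0],
    [[0,0.94,0.48],0],
    [[0,0.94,0.48],0],
    [[0,0.94,0.48],0],
    [[0,0.94,0.48],0],
    [[0,0.94,0.48],0]
  ]
}}

```text
time_s: 36.1
tcp_pos: [0.5496, 0.0939, 0.1665]
eef_rot: [173.3, 89.8, -160.8]
contact_force: [-0.6, 1.0, -1.6]
gripper_width: 0.021
```

```bash
python3 -c "
from h import *
goto(.556,.3065,.165)
"
```

```text
tcp [0.5496 0.0939 0.1665] units x,y,z: [0.06 9.42 4.93] t 36.1 F [-0.6  1.  -1.6] w 0.021
```

Emit:
{"fn": "step_arm", "kwargs": {
  "steps": [
    [[0,0.9,0.48],0],
    [[0,0.9,0.48],0],
    [[0,0.9,0.48],0],
    [[0,0.9,0.48],0],
    [[0,0.9,0.48],0],
    [[0,0.9,0.48],0],
    [[0,0.9,0.48],0],
    [[0,0.9,0.48],0],
    [[0,0.9,0.48],0],
    [[0,0.9,0.48],0],
    [[0.5,0,0],0],
    [[0.8,0,0],0],
    [[0.8,0,0],0],
    [[0,0,0],0],
    [[0,0,0],0]
  ]
}}

```text
time_s: 37.35
tcp_pos: [0.5579, 0.2966, 0.125]
eef_rot: [-160.9, 89.8, -135.0]
contact_force: [1.2, 0.4, -1.0]
gripper_width: 0.021
```

```bash
python3 -c "
from h import *
goto(.556,.3065,.115)
im=capture('scene');cv2.imwrite('pics/scene11.png',im)
im=capture('top');cv2.imwrite('pics/top11.png',im)
"; python3 z.py pics/scene11.png 440 150 60 70 8 pics/k5.png 1.6
```

```text
tcp [0.5579 0.2966 0.125 ] units x,y,z: [0.5  0.49 0.13] t 37.35 F [ 1.2  0.4 -1. ] w 0.021
```

View pics/k5.png

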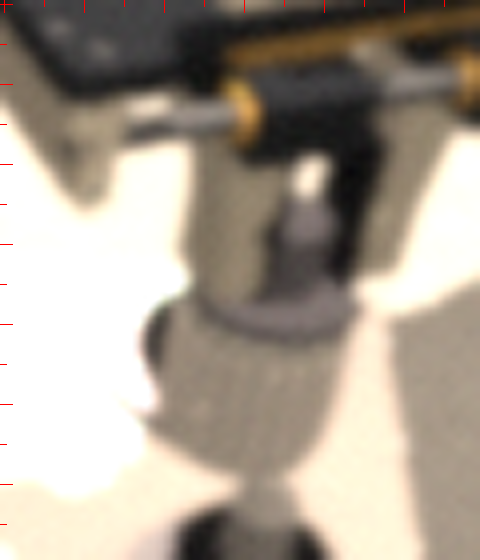

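```bash
python3 -c "
from h import *
print(onz('scene',478,176.4,.125+.0347).round(4),onz('scene',469.5,202,.125+.0347-.074).round(4))
print(onz('scene',472.6,210.8,.067).round(4))
print(proj('scene',[.555,.3,.1597]),proj('scene',[.555,.3,.0857]))
"
```

```text
[0.5551 0.3006 0.1597] [0.552  0.2975 0.0857]
[0.5583 0.3075 0.067 ]
[[477.68079819 176.33432968]] [[470.71529868 203.03305866]]
```

Emit:
{"fn": "step_arm", "kwargs": {
  "steps": [
    [[0.2,0.4,0.2],0],
    [[0.2,0,0],0],
    [[0,0,0],0],
    [[0,0,0],0]
  ]
}}

```text
time_s: 37.78
tcp_pos: [0.5585, 0.3061, 0.1182]
eef_rot: [-167.9, 90.0, -142.0]
contact_force: [-0.3, -1.1, -1.0]
gripper_width: 0.0207
```

```bash
python3 -c "
from h import *
goto(.558,.3065,.107)
im=capture('scene');cv2.imwrite('pics/scene12.png',im)
im=capture('top');cv2.imwrite('pics/top12.png',im)
"; python3 z.py pics/scene12.png 440 150 60 70 8 pics/k6.png 1.6; python3 z.py pics/top12.png 190 170 80 70 8 pics/k7.png 1.6
```

```text
tcp [0.5585 0.3061 0.1182] units x,y,z: [ 0.56  0.03 -0.01] t 37.78 F [-0.3 -1.1 -1. ] w 0.0207
```

View pics/k6.png

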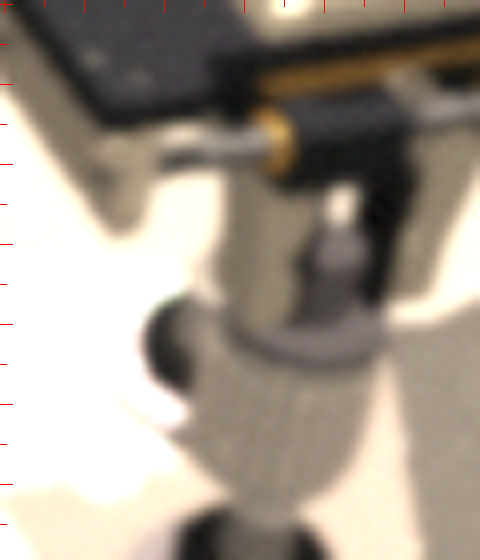

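View pics/k7.png

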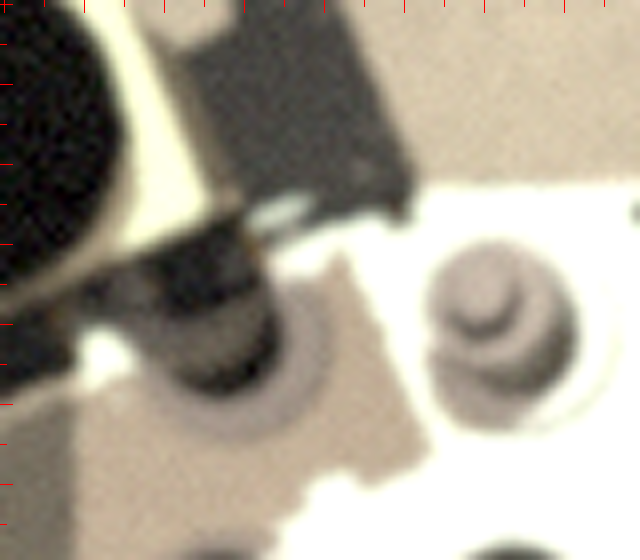

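```bash
python3 -c "
from h import *
print(onz('scene',482,180.1,.1182+.0347).round(4))
# compare using pre-existing A reference at home: knob A in scene7
"; python3 z.py pics/scene12.png 465 165 30 30 20 pics/k8.png 2.2; python3 z.py pics/scene7.png 455 200 35 30 20 pics/k9.png 1.2
```

```text
[0.5571 0.31   0.1529]
```

View pics/k8.png

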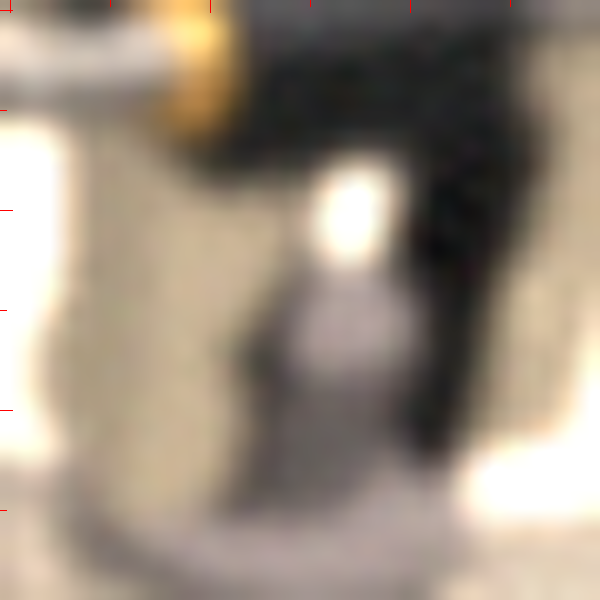

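View pics/k9.png

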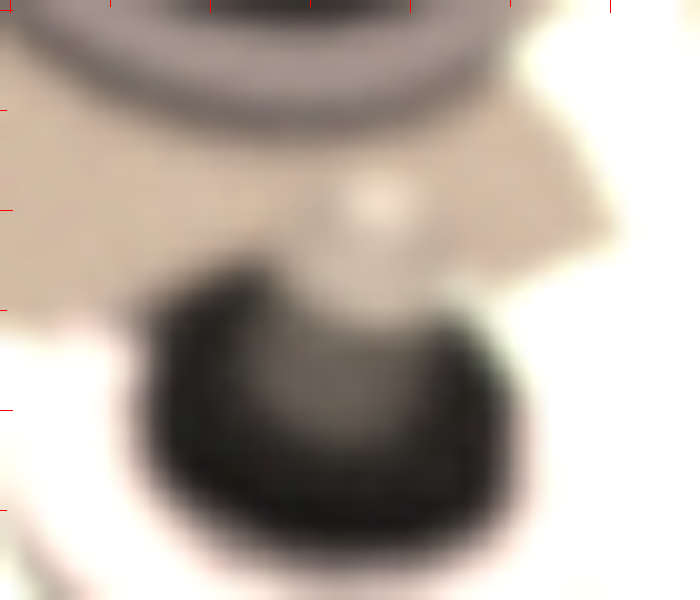

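Emit:
{"fn": "step_arm", "kwargs": {
  "steps": [
    [[0.2,0,-0.1],0],
    [[0.3,0,0],0],
    [[0,0,0],0],
    [[0,0,0],0]
  ]
}}

```text
time_s: 38.22
tcp_pos: [0.5565, 0.3048, 0.1076]
eef_rot: [-163.4, 89.9, -137.5]
contact_force: [-0.6, -0.2, -0.1]
gripper_width: 0.0208
```

Emit:
{"fn": "step_arm", "kwargs": {
  "steps": [
    [[0.15,0,0],0],
    [[0.1,0,0],0],
    [[0,0,0],0]
  ]
}}

```text
time_s: 38.47
tcp_pos: [0.5566, 0.305, 0.1027]
eef_rot: [-171.4, 90.0, -145.5]
contact_force: [0.3, 0.1, -1.2]
gripper_width: 0.0209
```

Emit:
{"fn": "step_arm", "kwargs": {
  "steps": [
    [[0.1,0,0],0],
    [[0.1,0,0],0],
    [[0,0,0],0]
  ]
}}

```text
time_s: 38.72
tcp_pos: [0.5572, 0.3059, 0.0995]
eef_rot: [26.1, 89.9, 52.0]
contact_force: [0.1, 2.1, 1.0]
gripper_width: 0.021
```

Emit:
{"fn": "step_arm", "kwargs": {
  "steps": [
    [[0.05,0.06,0.03],0],
    [[0.1,0,0],0],
    [[0,0,0],0]
  ]
}}

```text
time_s: 38.97
tcp_pos: [0.5572, 0.3075, 0.0967]
eef_rot: [26.2, 89.9, 52.2]
contact_force: [-1.4, 4.1, 3.5]
gripper_width: 0.0209
```

Emit:
{"fn": "step_arm", "kwargs": {
  "steps": [
    [[0.1,0,0],0],
    [[0.1,0,0],0],
    [[0,0,0],0]
  ]
}}

```text
time_s: 39.22
tcp_pos: [0.5568, 0.3077, 0.0921]
eef_rot: [50.7, 89.9, 76.6]
contact_force: [-1.9, 5.2, 1.2]
gripper_width: 0.021
```

Emit:
{"fn": "step_arm", "kwargs": {
  "steps": [
    [[0,0.08,0.01],0],
    [[0.1,0,0],0],
    [[0,0,0],0]
  ]
}}

```text
time_s: 39.47
tcp_pos: [0.5562, 0.3081, 0.0897]
eef_rot: [169.3, 90.0, -164.9]
contact_force: [-0.5, 4.2, -0.9]
gripper_width: 0.021
```

Emit:
{"fn": "step_arm", "kwargs": {
  "steps": [
    [[0.1,0.03,0],0],
    [[0.1,0,0],0],
    [[0,0,0],0]
  ]
}}

```text
time_s: 39.72
tcp_pos: [0.5559, 0.3083, 0.0856]
eef_rot: [-168.6, 90.0, -142.7]
contact_force: [0.5, 1.6, -1.5]
gripper_width: 0.0208
```

Going on well; press home.

Emit:
{"fn": "step_arm", "kwargs": {
  "steps": [
    [[0.15,0.02,0],0],
    [[0.15,0,0],0],
    [[0,0,0],0]
  ],
  "grip_force": 60
}}

```text
time_s: 39.97
tcp_pos: [0.5557, 0.3085, 0.0795]
eef_rot: [-156.3, 89.9, -130.4]
contact_force: [0.7, 2.1, -1.5]
gripper_width: 0.0204
```

Emit:
{"fn": "step_arm", "kwargs": {
  "steps": [
    [[0.15,0,0],0],
    [[0.1,0,0],0],
    [[0,0,0],0]
  ]
}}

```text
time_s: 40.22
tcp_pos: [0.5562, 0.3087, 0.0757]
eef_rot: [-48.7, 90.0, -22.8]
contact_force: [0.5, 0.1, 4.0]
gripper_width: 0.0206
```

Emit:
{"fn": "step_arm", "kwargs": {
  "steps": [
    [[0.1,0,0],0],
    [[0.1,0,0],0],
    [[0,0,0],0]
  ]
}}

```text
time_s: 40.47
tcp_pos: [0.5562, 0.3087, 0.0718]
eef_rot: [-43.6, 90.0, -17.7]
contact_force: [-0.6, 0.4, 3.6]
gripper_width: 0.0209
```

Emit:
{"fn": "step_arm", "kwargs": {
  "steps": [
    [[0.1,0,0],0],
    [[0.05,0,0],0],
    [[0,0,0],0]
  ]
}}

```text
time_s: 40.72
tcp_pos: [0.5569, 0.3089, 0.0711]
eef_rot: [-15.6, 89.9, 10.3]
contact_force: [-5.7, -2.5, 19.1]
gripper_width: 0.0205
```

Emit:
{"fn": "step_arm", "kwargs": {
  "steps": [
    [[0.1,0,0],0],
    [[0,0,0],0]
  ]
}}

```text
time_s: 40.88
tcp_pos: [0.5575, 0.3092, 0.071]
eef_rot: [-10.9, 89.8, 15.1]
contact_force: [-8.4, -4.0, 30.7]
gripper_width: 0.0207
```

Emit:
{"fn": "step_arm", "kwargs": {
  "steps": [
    [[-0.15,0,0],0],
    [[0,0,0],0]
  ]
}}

```text
time_s: 41.05
tcp_pos: [0.5567, 0.3089, 0.0713]
eef_rot: [-5.1, 89.9, 20.8]
contact_force: [-0.8, -1.8, 12.0]
gripper_width: 0.0206
```

Emit:
{"fn": "step_arm", "kwargs": {
  "steps": [
    [[0,0,0],0],
    [[0,0,0],0],
    [[0,0,0],0],
    [[0,0,0],0],
    [[0,0,0],0],
    [[-0.3,0,0],0],
    [[-0.8,0,0],0],
    [[-1,0,0],0],
    [[-1,0,0],0],
    [[-1,0,0],0],
    [[0,0,0],0]
  ],
  "fingers": 0.5
}}

```text
time_s: 41.97
tcp_pos: [0.5579, 0.3102, 0.1562]
eef_rot: [8.0, 89.6, 33.9]
contact_force: [0.9, 0.1, 1.2]
gripper_width: 0.0434
```

```bash
python3 -c "
from h import *
goto(.5593,.2062,.07)
im=capture('scene');cv2.imwrite('pics/scene13.png',im)
im=capture('top');cv2.imwrite('pics/top13.png',im)"; python3 z.py pics/scene13.png 390 150 115 100 6 pics/l1.png;python3 z.py pics/top13.png 425 255 35 35 18 pics/l2.png 1.6;python3 z.py pics/scene13.png 220 125 40 40 16 pics/l3.png
```

```text
tcp [0.5579 0.3102 0.1562] units x,y,z: [ 4.29 -4.71 -2.24] t 41.97 F [0.9 0.1 1.2] w 0.0434
```

View pics/l1.png

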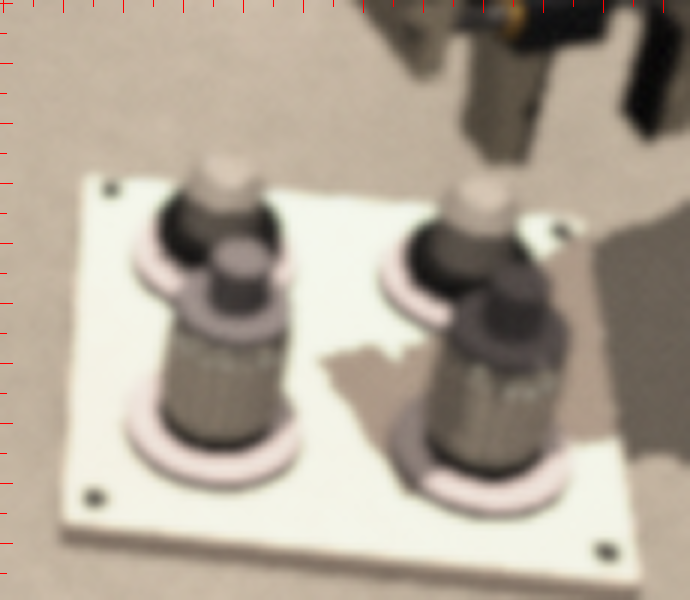

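View pics/l2.png

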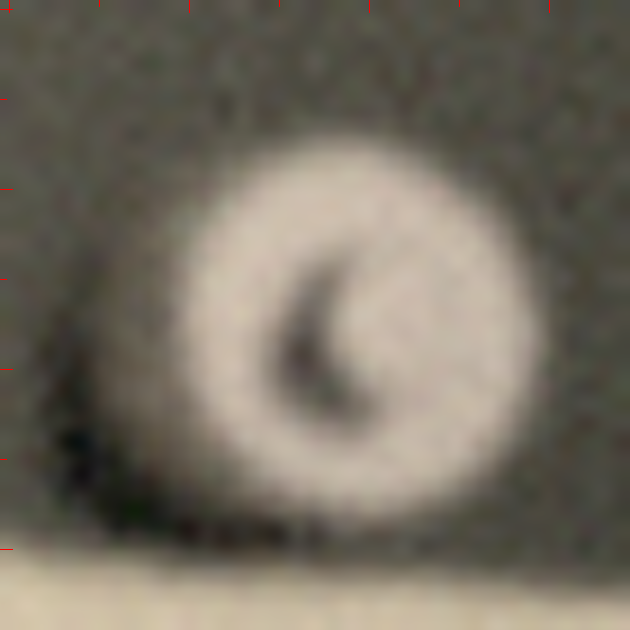

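View pics/l3.png

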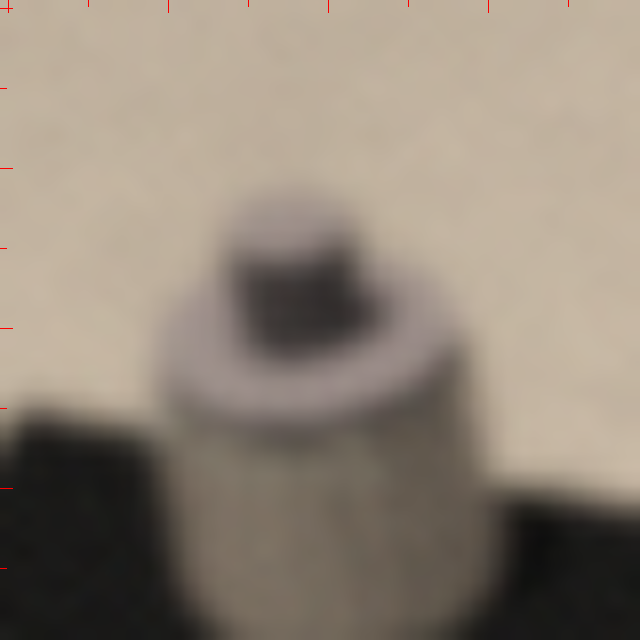

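```bash
python3 -c "
from h import *
print(onz('top',444.6,272.7,.055).round(4),onz('scene',237.6,138.6,.077).round(4))
goto(.4015,-.3025,.15)
"
```

```text
[ 0.4005 -0.3035  0.055 ] [ 0.4    -0.2997  0.077 ]
tcp [0.5562 0.3093 0.1524] units x,y,z: [  0.06 -24.14 -20.31] t 42.07 F [-0.4  0.3 -0.3] w 0.044
```

Emit:
{"fn": "step_arm", "kwargs": {
  "steps": [
    [[0,-0.93,-0.78],0],
    [[0,-0.93,-0.78],0],
    [[0,-0.93,-0.78],0],
    [[0,-0.93,-0.78],0],
    [[0,-0.93,-0.78],0],
    [[0,-0.93,-0.78],0],
    [[0,-0.93,-0.78],0],
    [[0,-0.93,-0.78],0],
    [[0,-0.93,-0.78],0],
    [[0,-0.93,-0.78],0],
    [[0,-0.93,-0.78],0],
    [[0,-0.93,-0.78],0],
    [[0,-0.93,-0.78],0],
    [[0,-0.93,-0.78],0],
    [[0,-0.93,-0.78],0],
    [[0,-0.93,-0.78],0],
    [[0,-0.93,-0.78],0],
    [[0,-0.93,-0.78],0],
    [[0,-0.93,-0.78],0],
    [[0,-0.93,-0.78],0]
  ]
}}

```text
time_s: 43.73
tcp_pos: [0.4365, -0.163, 0.1505]
eef_rot: [148.8, 89.9, 174.7]
contact_force: [0.2, -0.3, -0.2]
gripper_width: 0.0441
```

```bash
python3 -c "
from h import *
goto(.4003,-.302,.11)
"
```

```text
tcp [ 0.4365 -0.163   0.1505] units x,y,z: [ 2.03 -5.46 -4.66] t 43.73 F [ 0.2 -0.3 -0.2] w 0.0441
```

Emit:
{"fn": "step_arm", "kwargs": {
  "steps": [
    [[0,-0.9,-0.77],0],
    [[0,-0.9,-0.77],0],
    [[0,-0.9,-0.77],0],
    [[0,-0.9,-0.77],0],
    [[0,-0.9,-0.77],0],
    [[0,-0.9,-0.77],0],
    [[0.7,0,0],0],
    [[0.8,0,0],0],
    [[0.5,0,0],0],
    [[0,0,0],0],
    [[0,0,0],0]
  ]
}}

```text
time_s: 44.65
tcp_pos: [0.4011, -0.2992, 0.1106]
eef_rot: [142.8, 89.9, 168.7]
contact_force: [0.1, -0.3, 1.3]
gripper_width: 0.0438
```

```bash
python3 -c "
from h import *
goto(.4003,-.302,.041)
im=capture('scene');cv2.imwrite('pics/scene14.png',im)
"; python3 z.py pics/scene14.png 190 70 110 100 6 pics/m1.png
```

```text
tcp [ 0.4011 -0.2992  0.1106] units x,y,z: [ 3.48 -0.11 -0.09] t 44.65 F [ 0.1 -0.3  1.3] w 0.0438
```

View pics/m1.png

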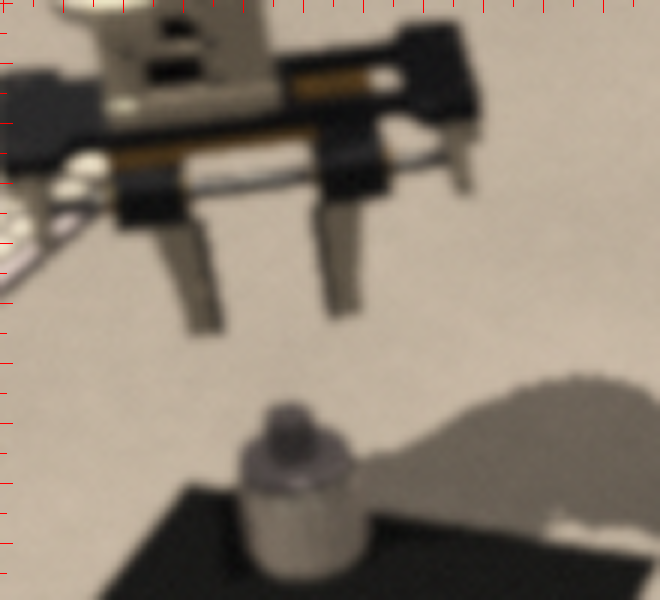

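Emit:
{"fn": "step_arm", "kwargs": {
  "steps": [
    [[0.6,0,0],0],
    [[0.6,0,0],0],
    [[0.6,0,0],0],
    [[0.4,0,0],0],
    [[0,0,0],0],
    [[0,0,0],0]
  ]
}}

```text
time_s: 45.2
tcp_pos: [0.4019, -0.2995, 0.0676]
eef_rot: [-141.9, 90.0, -116.0]
contact_force: [0.5, 0.1, 0.8]
gripper_width: 0.044
```

```bash
python3 -c "
from h import *
goto(.4003,-.3,.041)
im=capture('scene');cv2.imwrite('pics/scene15.png',im)
"; python3 z.py pics/scene15.png 190 70 110 100 6 pics/m2.png
```

```text
tcp [ 0.4019 -0.2995  0.0676] units x,y,z: [ 1.33  0.01 -0.08] t 45.2 F [0.5 0.1 0.8] w 0.044
```

View pics/m2.png

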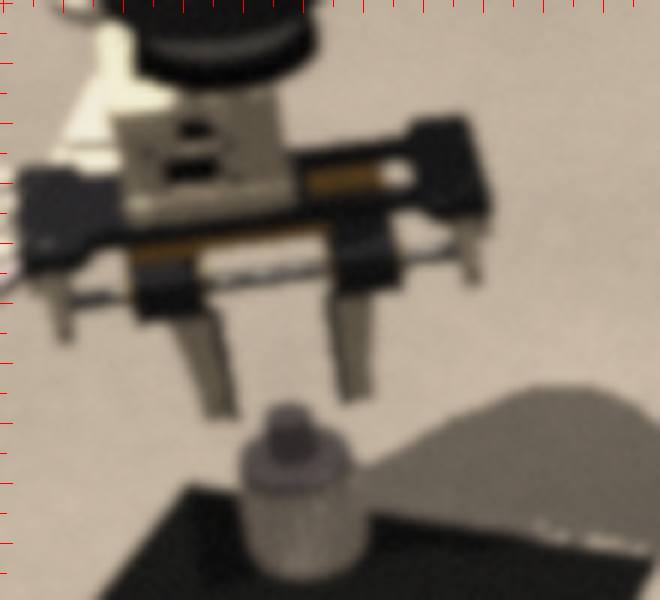

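Emit:
{"fn": "step_arm", "kwargs": {
  "steps": [
    [[0.5,0,-0.06],0],
    [[0.5,0,0],0],
    [[0.3,0,0],0],
    [[0,0,0],0],
    [[0,0,0],0]
  ]
}}

```text
time_s: 45.67
tcp_pos: [0.4004, -0.3, 0.0411]
eef_rot: [146.2, 90.0, 172.1]
contact_force: [-0.1, 0.3, -0.1]
gripper_width: 0.044
```

Emit:
{"fn": "step_arm", "kwargs": {
  "steps": [
    [[0,0,0],0],
    [[0,0,0],0],
    [[0,0,0],0],
    [[0,0,0],0],
    [[0,0,0],0],
    [[0,0,0],0]
  ],
  "fingers": 1,
  "grip_force": 40
}}

```text
time_s: 46.17
tcp_pos: [0.4007, -0.3001, 0.0414]
eef_rot: [-54.0, 90.0, -28.1]
contact_force: [0.6, -0.5, 0.8]
gripper_width: 0.0212
```

Emit:
{"fn": "step_arm", "kwargs": {
  "steps": [
    [[-0.3,0,0],0],
    [[-0.7,0,0],0],
    [[-1,0,0],0],
    [[-1,0,0],0],
    [[-1,0,0],0],
    [[-1,0,0],0],
    [[-1,0,0],0],
    [[-0.3,0,0],0],
    [[0,0,0],0]
  ]
}}

```text
time_s: 46.92
tcp_pos: [0.4014, -0.3003, 0.1691]
eef_rot: [-42.6, 89.8, -16.7]
contact_force: [0.5, -0.8, -1.4]
gripper_width: 0.0211
```

```bash
python3 -c "
from h import *
goto(.4593,.2017,.165)
im=capture('scene');cv2.imwrite('pics/scene16.png',im)
"; python3 z.py pics/scene16.png 190 40 110 100 6 pics/m3.png
```

```text
tcp [ 0.4014 -0.3003  0.1691] units x,y,z: [ 0.19 21.32 13.56] t 46.92 F [ 0.5 -0.8 -1.4] w 0.0211
```

View pics/m3.png

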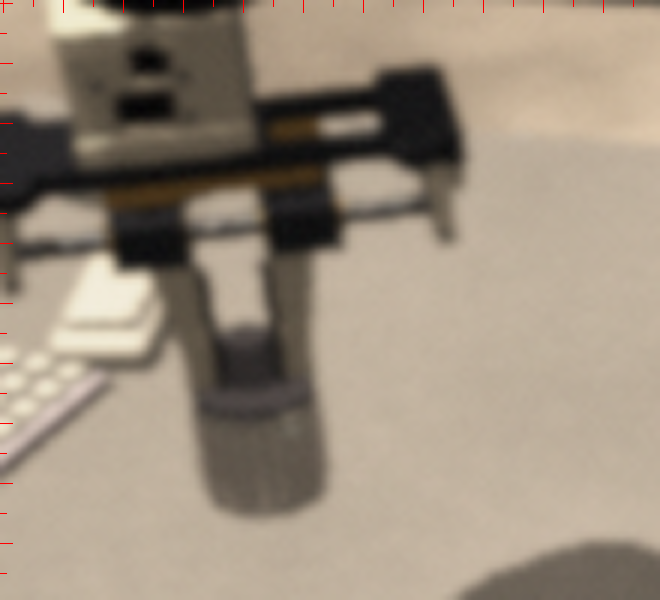

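Emit:
{"fn": "step_arm", "kwargs": {
  "steps": [
    [[0,0.9,0.57],0],
    [[0,0.9,0.57],0],
    [[0,0.9,0.57],0],
    [[0,0.9,0.57],0],
    [[0,0.9,0.57],0],
    [[0,0.9,0.57],0],
    [[0,0.9,0.57],0],
    [[0,0.9,0.57],0],
    [[0,0.9,0.57],0],
    [[0,0.9,0.57],0],
    [[0,0.9,0.57],0],
    [[0,0.9,0.57],0],
    [[0,0.9,0.57],0],
    [[0,0.9,0.57],0],
    [[0,0.9,0.57],0],
    [[0,0.9,0.57],0],
    [[0,0.9,0.57],0],
    [[0,0.9,0.57],0],
    [[0,0.9,0.57],0],
    [[0,0.9,0.57],0]
  ]
}}

```text
time_s: 48.63
tcp_pos: [0.4475, 0.124, 0.1656]
eef_rot: [-176.7, 89.8, -150.8]
contact_force: [0.5, -0.5, -1.7]
gripper_width: 0.0212
```

```bash
python3 -c "
from h import *
goto(.4598,.2025,.165)
"
```

```text
tcp [0.4475 0.124  0.1656] units x,y,z: [0.02 3.26 2.27] t 48.63 F [ 0.5 -0.5 -1.7] w 0.0212
```

Emit:
{"fn": "step_arm", "kwargs": {
  "steps": [
    [[0,0.8,0.55],0],
    [[0,0.8,0.55],0],
    [[0,0.8,0.55],0],
    [[0,0.8,0.55],0],
    [[0.5,0,0],0],
    [[0.8,0,0],0],
    [[0.8,0,0],0],
    [[0,0,0],0],
    [[0,0,0],0]
  ]
}}

```text
time_s: 49.38
tcp_pos: [0.4594, 0.1994, 0.124]
eef_rot: [-160.6, 89.8, -134.7]
contact_force: [0.5, -0.2, -0.5]
gripper_width: 0.0209
```

```bash
python3 -c "
from h import *
goto(.4598,.2025,.115)
im=capture('scene');cv2.imwrite('pics/scene17.png',im)
"; python3 z.py pics/scene17.png 395 120 70 80 7 pics/n1.png 1.6
```

```text
tcp [0.4594 0.1994 0.124 ] units x,y,z: [0.45 0.13 0.09] t 49.38 F [ 0.5 -0.2 -0.5] w 0.0209
```

View pics/n1.png

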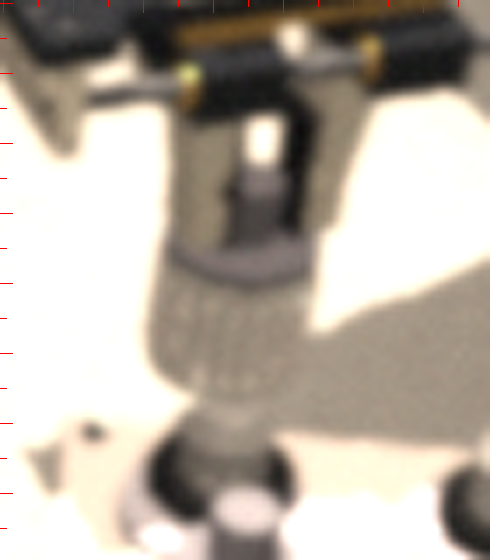

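```bash
python3 -c "
from h import *
print(onz('scene',432.1,145.5,.1596).round(4))
"
```

```text
[0.459  0.203  0.1596]
```

Emit:
{"fn": "step_arm", "kwargs": {
  "steps": [
    [[0.3,0.11,0.08],0],
    [[0.4,0,0],0],
    [[0,0,0],0],
    [[0,0,0],0]
  ]
}}

```text
time_s: 49.77
tcp_pos: [0.4604, 0.2027, 0.1109]
eef_rot: [-164.1, 90.0, -138.3]
contact_force: [0.4, 0.2, -1.6]
gripper_width: 0.0215
```

Emit:
{"fn": "step_arm", "kwargs": {
  "steps": [
    [[0.2,0,0],0],
    [[0.1,0,0],0],
    [[0,0,0],0]
  ]
}}

```text
time_s: 50.02
tcp_pos: [0.4604, 0.2027, 0.1049]
eef_rot: [-175.0, 90.0, -149.1]
contact_force: [0.8, -0.8, -1.8]
gripper_width: 0.0206
```

Emit:
{"fn": "step_arm", "kwargs": {
  "steps": [
    [[0.1,0,0],0],
    [[0.1,0,0],0],
    [[0,0,0],0]
  ]
}}

```text
time_s: 50.27
tcp_pos: [0.4604, 0.2027, 0.1009]
eef_rot: [-175.1, 90.0, -149.2]
contact_force: [0.8, -0.6, -1.4]
gripper_width: 0.0209
```

Emit:
{"fn": "step_arm", "kwargs": {
  "steps": [
    [[0.1,0,0],0],
    [[0.1,0,0],0],
    [[0,0,0],0]
  ]
}}

```text
time_s: 50.52
tcp_pos: [0.4606, 0.203, 0.097]
eef_rot: [61.0, 90.0, 86.9]
contact_force: [0.1, 0.8, -1.7]
gripper_width: 0.0208
```

Emit:
{"fn": "step_arm", "kwargs": {
  "steps": [
    [[0.1,0,0],0],
    [[0.1,0,0],0],
    [[0,0,0],0]
  ]
}}

```text
time_s: 50.77
tcp_pos: [0.4608, 0.2035, 0.0931]
eef_rot: [38.3, 89.9, 64.2]
contact_force: [-0.3, 3.1, -3.5]
gripper_width: 0.0211
```

Emit:
{"fn": "step_arm", "kwargs": {
  "steps": [
    [[0.1,0,0],0],
    [[0.1,0,0],0],
    [[0,0,0],0]
  ]
}}

```text
time_s: 51.02
tcp_pos: [0.4608, 0.2033, 0.0891]
eef_rot: [33.7, 90.0, 59.6]
contact_force: [1.0, 4.3, -1.3]
gripper_width: 0.0208
```

Slight +y bias again; ease that way while going on.

Emit:
{"fn": "step_arm", "kwargs": {
  "steps": [
    [[0.1,0.05,0.03],0],
    [[0.1,0,0],0],
    [[0,0,0],0]
  ],
  "grip_force": 60
}}

```text
time_s: 51.27
tcp_pos: [0.4604, 0.2038, 0.0847]
eef_rot: [-164.5, 90.0, -138.7]
contact_force: [0.7, 2.1, -1.6]
gripper_width: 0.0208
```

Emit:
{"fn": "step_arm", "kwargs": {
  "steps": [
    [[0.1,0.02,0],0],
    [[0.1,0,0],0],
    [[0,0,0],0]
  ]
}}

```text
time_s: 51.52
tcp_pos: [0.4603, 0.204, 0.0807]
eef_rot: [-157.5, 90.0, -131.6]
contact_force: [0.8, 1.0, -1.6]
gripper_width: 0.0209
```

Emit:
{"fn": "step_arm", "kwargs": {
  "steps": [
    [[0.15,0,0],0],
    [[0.1,0,0],0],
    [[0,0,0],0]
  ]
}}

```text
time_s: 51.77
tcp_pos: [0.4607, 0.2042, 0.0763]
eef_rot: [-91.5, 90.0, -65.6]
contact_force: [0.8, 0.4, 2.3]
gripper_width: 0.0206
```

Emit:
{"fn": "step_arm", "kwargs": {
  "steps": [
    [[0.1,0,0],0],
    [[0.1,0,0],0],
    [[0,0,0],0]
  ]
}}

```text
time_s: 52.02
tcp_pos: [0.4608, 0.2042, 0.0724]
eef_rot: [-57.7, 90.0, -31.8]
contact_force: [0.6, -0.6, 3.4]
gripper_width: 0.0205
```

Emit:
{"fn": "step_arm", "kwargs": {
  "steps": [
    [[0.1,0,0],0],
    [[0.05,0,0],0],
    [[0,0,0],0]
  ]
}}

```text
time_s: 52.27
tcp_pos: [0.4611, 0.2042, 0.0701]
eef_rot: [-37.3, 89.9, -11.4]
contact_force: [-1.2, -1.5, 10.0]
gripper_width: 0.0209
```

Emit:
{"fn": "step_arm", "kwargs": {
  "steps": [
    [[0.1,0,0],0],
    [[0,0,0],0]
  ]
}}

```text
time_s: 52.43
tcp_pos: [0.4617, 0.2043, 0.0698]
eef_rot: [-28.4, 89.9, -2.5]
contact_force: [-5.7, -3.8, 27.2]
gripper_width: 0.0206
```

Emit:
{"fn": "step_arm", "kwargs": {
  "steps": [
    [[-0.15,0,0],0],
    [[0,0,0],0]
  ]
}}

```text
time_s: 52.6
tcp_pos: [0.4605, 0.2043, 0.0707]
eef_rot: [28.4, 90.0, 54.3]
contact_force: [0.7, -0.0, -2.1]
gripper_width: 0.0206
```

Emit:
{"fn": "step_arm", "kwargs": {
  "steps": [
    [[0,0,0],0],
    [[0,0,0],0],
    [[0,0,0],0],
    [[0,0,0],0],
    [[0,0,0],0],
    [[-0.3,0,0],0],
    [[-0.8,0,0],0],
    [[-1,0,0],0],
    [[-1,0,0],0],
    [[-1,0,0],0],
    [[0,-0.8,-0.4],0],
    [[0,-0.9,-0.4],0],
    [[0,-0.9,-0.4],0],
    [[0,-0.9,-0.4],0],
    [[0,-0.9,-0.4],0],
    [[0,-0.9,-0.4],0],
    [[0,0,0],0],
    [[0,0,0],0]
  ],
  "fingers": 0.5
}}

```text
time_s: 54.1
tcp_pos: [0.4637, 0.0874, 0.1527]
eef_rot: [4.6, 90.0, 30.4]
contact_force: [-0.4, 0.0, 1.0]
gripper_width: 0.0437
```

```bash
python3 -c "
from h import *
goto(.5593,.2062,.07)
im=capture('scene');cv2.imwrite('pics/scene18.png',im)
im=capture('top');cv2.imwrite('pics/top18.png',im)"; python3 z.py pics/scene18.png 390 150 115 100 6 pics/o1.png;python3 z.py pics/scene18.png 260 120 130 100 6 pics/o2.png
```

```text
tcp [0.4637 0.0874 0.1527] units x,y,z: [4.14 3.27 6.89] t 54.1 F [-0.4  0.   1. ] w 0.0437
```

View pics/o1.png

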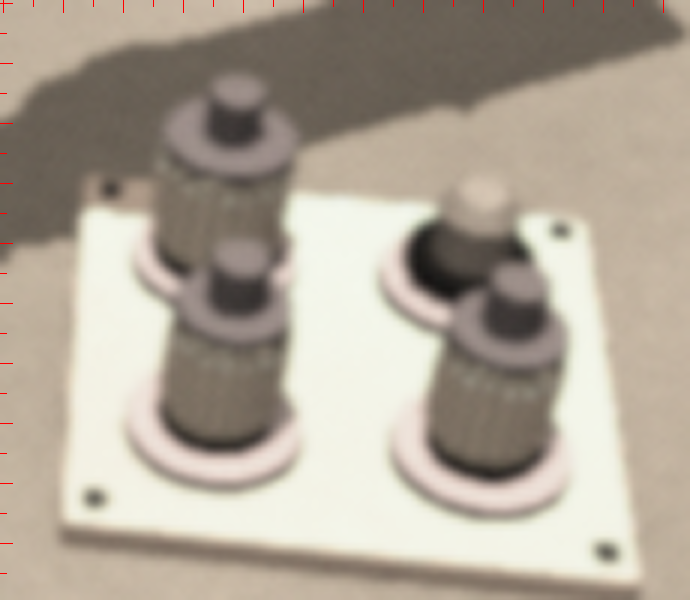

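View pics/o2.png

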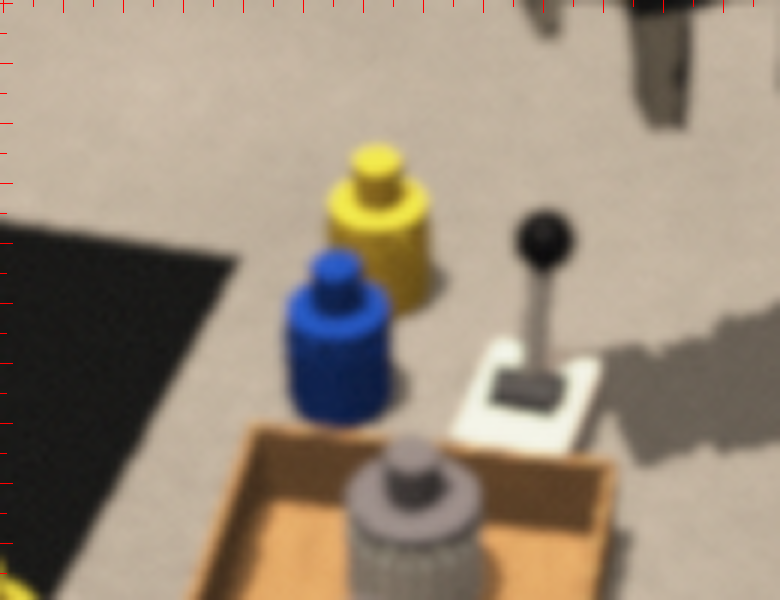

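View pics/top18.png

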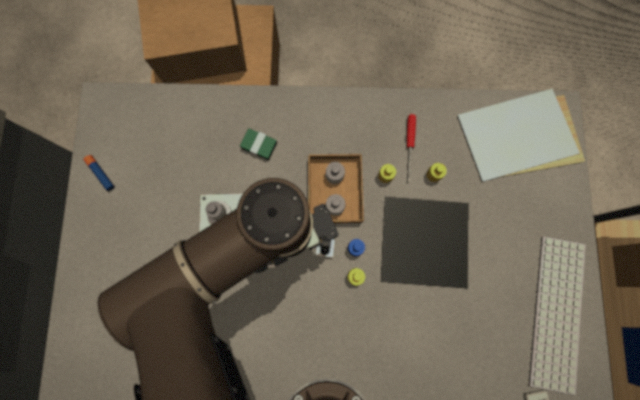

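```bash
python3 -c "
from h import *
print('slimA home',proj('scene',[.5589,.2097,.106]),'unpressed',proj('scene',[.5589,.2097,.114]))
print('slimB',proj('scene',[.5543,.3095,.106]),proj('scene',[.5543,.3095,.114]),'obs',390+517/6-.5,150+282/6-.5)
print('wide',proj('scene',[.4591,.2051,.106]),proj('scene',[.4591,.2051,.114]))
print('ball',onz('scene',350.3,159.5,.083),onz('top',324.5,249.5,.083),tri((324.5,249.5),(350.3,159.5)))
"; python3 z.py pics/top0.png 305 225 40 40 15 pics/o3.png 1.5
```

```text
slimA home [[429.84951105 191.86073468]] unpressed [[430.34696842 189.04019368]]
slimB [[477.10848982 196.3316695 ]] [[477.87392609 193.49606926]] obs 475.6666666666667 196.5
wide [[429.83089085 164.64991656]] [[430.29319769 161.89041095]]
ball [0.44350384 0.01360711 0.083     ] [0.4534407  0.01343681 0.083     ] (array([0.4528, 0.0144, 0.0898]), array([-0.4,  0. ]), array([-0.3, -0. ]))
```

View pics/o3.png

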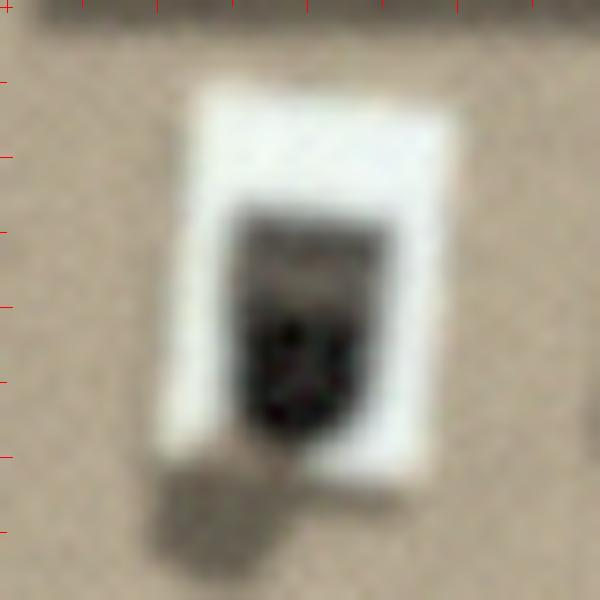

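```bash
python3 -c "
from h import *
goto(.409,.012,.15)"
```

```text
tcp [0.4639 0.0883 0.1526] units x,y,z: [ 0.13 -2.24 -4.13] t 54.2 F [-0.2  0.8 -0.3] w 0.0438
```

Emit:
{"fn": "step_arm", "kwargs": {
  "steps": [
    [[0,-0.45,-0.83],0],
    [[0,-0.45,-0.83],0],
    [[0,-0.45,-0.83],0],
    [[0,-0.45,-0.83],0],
    [[0,-0.45,-0.83],0],
    [[0,0,0],0],
    [[0,0,0],0],
    [[0,0,0],0],
    [[0,0,0],0]
  ],
  "fingers": 1
}}

```text
time_s: 54.95
tcp_pos: [0.4089, 0.0114, 0.1525]
eef_rot: [-3.9, 90.0, 21.9]
contact_force: [0.4, 0.0, -0.0]
gripper_width: 0.0003
```

```bash
python3 -c "
from h import *
goto(.409,.012,.055)"
```

```text
tcp [0.4089 0.0114 0.1525] units x,y,z: [4.87 0.03 0.01] t 54.95 F [ 0.4  0.  -0. ] w 0.0003
```

Emit:
{"fn": "step_arm", "kwargs": {
  "steps": [
    [[0.7,0,0],0],
    [[0.7,0,0],0],
    [[0.5,0,0],0],
    [[0.4,0,0],0],
    [[0,0,0],0],
    [[0,0,0],0]
  ]
}}

```text
time_s: 55.45
tcp_pos: [0.4087, 0.0114, 0.1061]
eef_rot: [-167.6, 89.9, -141.7]
contact_force: [-0.5, -0.6, 1.1]
gripper_width: 0.0004
```

```bash
python3 -c "
from h import *
goto(.409,.012,.055)
cv2.imwrite('pics/scene19.png',capture('scene'))"; python3 z.py pics/scene19.png 290 90 110 100 6 pics/p1.png
```

```text
tcp [0.4087 0.0114 0.1061] units x,y,z: [2.56 0.02 0.03] t 55.45 F [-0.5 -0.6  1.1] w 0.0004
```

View pics/p1.png

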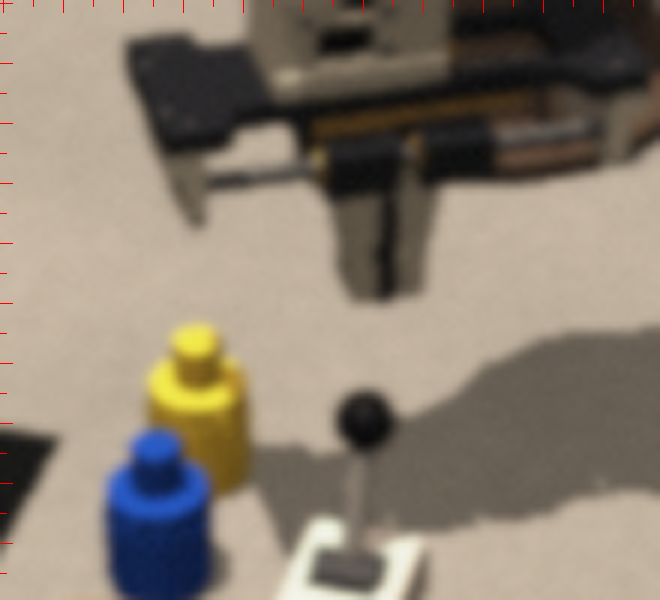

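Emit:
{"fn": "step_arm", "kwargs": {
  "steps": [
    [[0.6,-0.14,-0.06],0],
    [[0.7,0,0],0],
    [[0.7,0,0],0],
    [[0.55,0,0],0],
    [[0,0,0],0],
    [[0,0,0],0]
  ]
}}

```text
time_s: 56.0
tcp_pos: [0.409, 0.0084, 0.0556]
eef_rot: [-147.7, 90.0, -121.7]
contact_force: [-0.0, 0.4, 0.5]
gripper_width: 0.0003
```

```bash
python3 -c "
from h import *
goto(.485,.004,.055)
cv2.imwrite('pics/scene20.png',capture('scene'))"; python3 z.py pics/scene20.png 290 90 110 100 6 pics/p2.png
```

```text
tcp [0.409  0.0084 0.0556] units x,y,z: [ 0.03 -1.86  3.32] t 56.0 F [-0.   0.4  0.5] w 0.0003
```

View pics/p2.png

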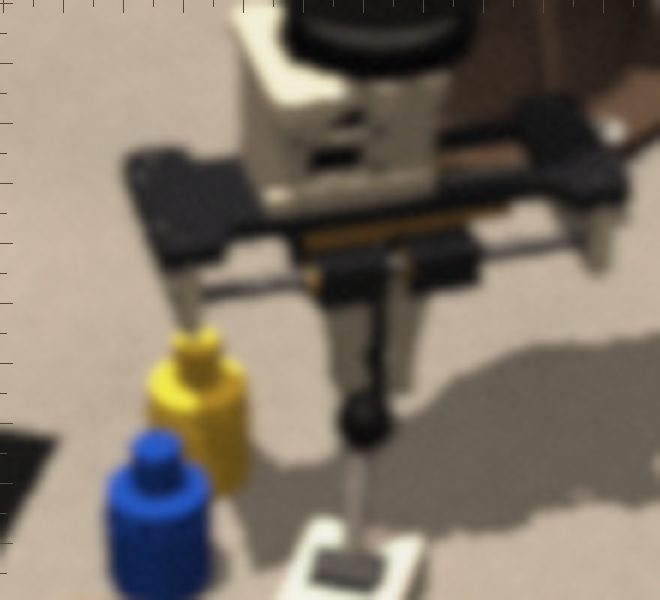

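Emit:
{"fn": "step_arm", "kwargs": {
  "steps": [
    [[0,-0.23,0.41],0],
    [[0,-0.23,0.41],0],
    [[0,-0.23,0.41],0],
    [[0,-0.23,0.41],0],
    [[0,0,0],0]
  ]
}}

```text
time_s: 56.47
tcp_pos: [0.4488, 0.0062, 0.0554]
eef_rot: [-27.8, 89.9, -1.9]
contact_force: [0.2, 0.1, -0.8]
gripper_width: 0.0003
```

```bash
python3 -c "
from h import *
goto(.485,.004,.055)
cv2.imwrite('pics/scene21.png',capture('scene'))"; python3 z.py pics/scene21.png 290 90 110 100 6 pics/p3.png
```

```text
tcp [0.4488 0.0062 0.0554] units x,y,z: [ 0.02 -0.89  1.58] t 56.47 F [ 0.2  0.1 -0.8] w 0.0003
```

View pics/p3.png

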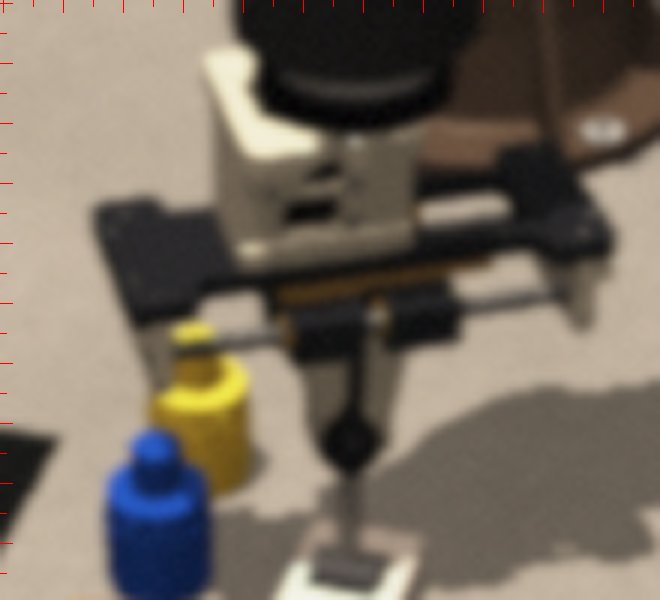

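Lever is moving. Continue.

Emit:
{"fn": "step_arm", "kwargs": {
  "steps": [
    [[0,-0.2,0.4],0],
    [[0,-0.2,0.4],0],
    [[0,-0.2,0.4],0],
    [[0,-0.2,0.35],0],
    [[0,0,0],0]
  ]
}}

```text
time_s: 56.93
tcp_pos: [0.4822, 0.0051, 0.0549]
eef_rot: [179.7, 89.9, -154.4]
contact_force: [-0.4, -1.4, 0.1]
gripper_width: 0.0002
```

Emit:
{"fn": "step_arm", "kwargs": {
  "steps": [
    [[0,-0.1,0.2],0],
    [[0,0,0],0]
  ]
}}

```text
time_s: 57.1
tcp_pos: [0.4831, 0.0042, 0.0544]
eef_rot: [169.1, 89.7, -165.0]
contact_force: [-7.7, -1.4, 2.8]
gripper_width: 0.0003
```

```bash
python3 -c "
from h import *
goto(.495,.002,.055)
cv2.imwrite('pics/scene22.png',capture('scene'))"; python3 z.py pics/scene22.png 290 90 110 100 6 pics/p4.png
```

```text
tcp [0.4831 0.0042 0.0544] units x,y,z: [-0.03 -0.36  0.48] t 57.1 F [-7.7 -1.4  2.8] w 0.0003
```

View pics/p4.png

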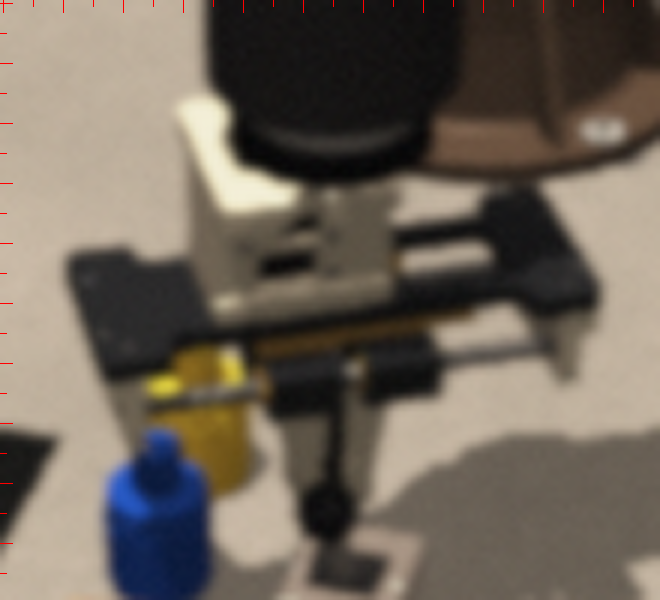

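Emit:
{"fn": "step_arm", "kwargs": {
  "steps": [
    [[0,0.2,-0.4],0],
    [[0,0.2,-0.4],0],
    [[-0.8,0,0],0],
    [[-1,0,0],0],
    [[-1,0,0],0],
    [[-1,0,0],0],
    [[-1,0,0],0],
    [[-1,0.5,-0.3],0],
    [[0,1,0],0],
    [[0,1,0],0],
    [[0,1,0],0],
    [[0,1,0],0],
    [[0,0,0],0],
    [[0,0,0],0],
    [[0,0,0],0]
  ]
}}

```text
time_s: 58.4
tcp_pos: [0.4231, 0.084, 0.1716]
eef_rot: [6.8, 89.9, 32.7]
contact_force: [0.2, -0.1, -0.1]
gripper_width: 0.0007
```

```bash
python3 -c "
from h import *
s=get_state();print(s['tcp_pos'],s['time_s'])
print(proj('scene',[[.518,.0065,.083],[.450,.014,.083]]),proj('top',[.518,.0065,.083]))
cv2.imwrite('pics/scene23.png',capture('scene'));cv2.imwrite('pics/top23.png',capture('top'))"; python3 z.py pics/scene23.png 270 110 130 100 6 pics/p5.png
```

```text
[0.42308131 0.08395172 0.17155547] 58.4
[[341.76426254 177.50990302]
 [349.99326711 161.0482316 ]] [[327.58010568 224.72741264]]
```

View pics/p5.png

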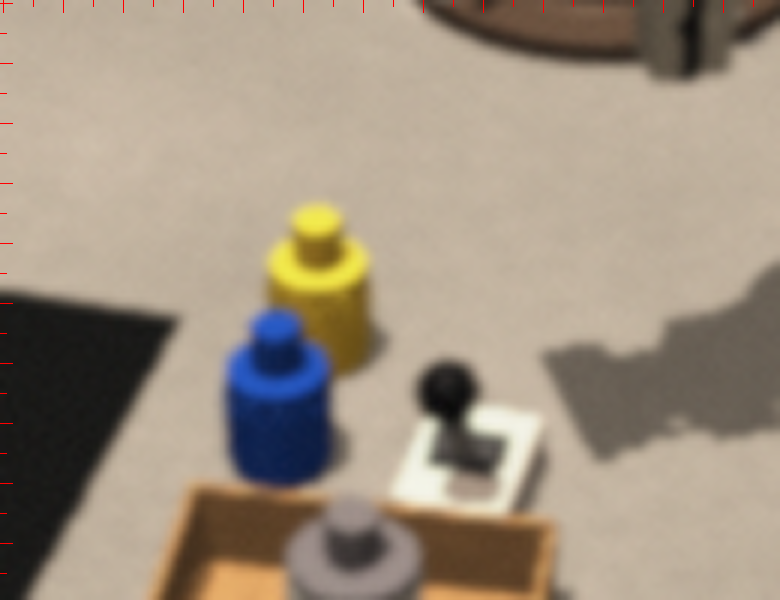

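View pics/scene23.png

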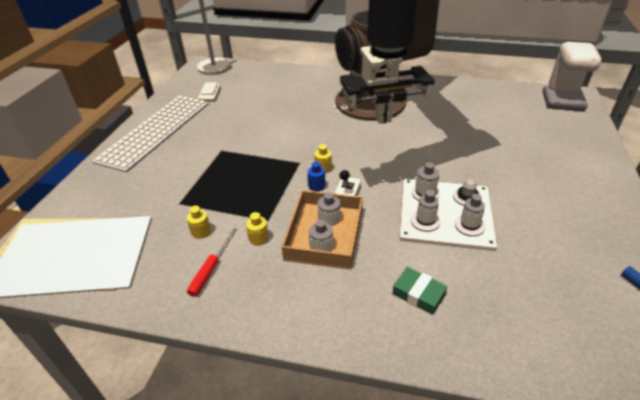

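View pics/top23.png

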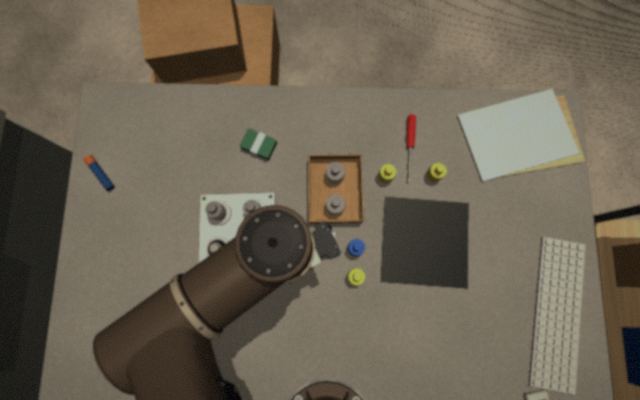

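Emit:
{"fn": "step_arm", "kwargs": {
  "steps": [
    [[-0.5,1,0.5],0],
    [[-0.5,1,0.5],0],
    [[-0.5,1,0.5],0],
    [[0,1,0.5],0],
    [[0,1,0.5],0],
    [[0,1,0.5],0],
    [[0,1,0.5],0],
    [[0,1,0.5],0],
    [[0,1,0.5],0],
    [[0,1,0.5],0],
    [[0,1,0.5],0],
    [[0,1,0.5],0],
    [[0,0,0],0],
    [[0,0,0],0]
  ]
}}

```text
time_s: 59.67
tcp_pos: [0.4266, 0.3523, 0.2004]
eef_rot: [-147.2, 89.9, -121.4]
contact_force: [0.6, -0.5, 0.2]
gripper_width: 0.0004
```

```bash
python3 -c "
from h import *
s=get_state();print(s['tcp_pos'],s['time_s'])
cv2.imwrite('pics/top24.png',capture('top'))"; python3 z.py pics/top24.png 305 215 40 50 12 pics/q1.png 1.5
```

```text
[0.42656065 0.35225218 0.20044156] 59.6667
```

View pics/q1.png

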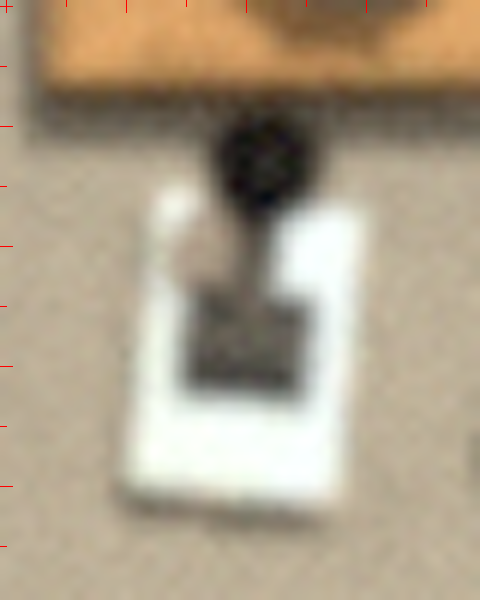

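```bash
python3 -c "
from h import *
c=onz('top',325.1,243.5,.025);on=onz('top',326.3,228,.083);off=onz('top',324.3,249.3,.083);print(c,on,off)
for p in(on,off):print(np.degrees(np.arctan2(p[0]-c[0],.061)))"
```

```text
[0.47385298 0.01157641 0.025     ] [0.50934267 0.00970377 0.083     ] [0.45394529 0.01396228 0.083     ]
30.190763972125247
-18.074389247191956
```

```bash
python3 -c "
from h import *
print(tri((326.3,228),(344,174.5)))
im=cv2.imread('pics/top24.png');cv2.imwrite('pics/q2.png',im)
c=np.array([.4739,.0116]);X=tri((326.3,228),(344,174.5))[0];print(np.degrees(np.arctan2(X[0]-c[0],X[2]-.022)),np.hypot(X[0]-c[0],X[2]-.022))"
```

```text
(array([0.509 , 0.0099, 0.0856]), array([-0.1,  0. ]), array([-0.1, -0. ]))
28.89372587903244 0.07264275600498649
```

View pics/q2.png

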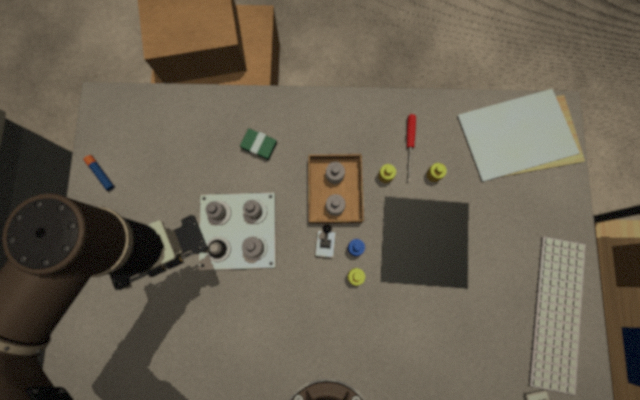

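```bash
python3 -c "
from plant import *
print(close_job())"
```

```text
the job is handed in; nothing more can be done
None
```

I finished the filter change and handed the job in after about 60 s of robot time. Both old wide cartridges are in the cardboard box. The two new slim cartridges are home on the slim spigots, and the one new wide cartridge is home on a wide spigot. The fan lever, moved last, is all the way over.

**Last checks**
- **Cartridges:** each push ended on a hard stop at 27–31 N with no further travel. In the camera view the slim and wide knob heights match "home" to within about 0.3 px vertically; unpressed would be about 2.8 px higher. One slim knob is 1.4 px off sideways.
- **Fan lever:** it stopped against 7.7 N. The ball measured from two views puts it at 28.9 degrees, against 29 degrees for fully on.
- **Bystanders:** the pin box, the screwdriver and the coloured look-alikes were where they started. The gripper was clear of everything at hand-in.

**What disagreed or went wrong**
- **Height reading:** the reported TCP height was about 36 mm lower than the fingers really were. I found this when the first grasp closed above the knob. There was also a sideways offset of about 3–4 mm near the carrier. I worked by pictures and contact force from then on.
- **First old cartridge:** while probing I pressed it down with the closed fingers, which pushed its collar down by an estimated 3–4 mm. That port is now empty.
- **Knocked cartridge:** the new wide one was knocked about 4 cm aside during the run, so I measured it again before picking it up.
- **Lever's off angle:** my top-view estimate of the starting angle was 18 degrees instead of about 29, with the ball partly hidden.

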